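# Load the control vials from behind the reagent bottles

## Robot

A 7-joint arm with a two-finger parallel gripper is mounted at the origin on the work surface. World frame = base frame: x ahead of the robot, y to its left, z up, the work surface at z = 0. Lengths are in mm, angles in rad, forces in N, time in s.
With the tool pointing down it reaches from about 400 to 925 mm from the base axis. Payload 5.6 kg.
Tool frame: the origin (TCP) lies between the finger pads; the fingertips stand 19 mm ahead of it and the grasp point (between the pads) is the TCP (bot.tip_reach is the distance from the TCP to the fingertips, in mm); x points along the fingers, z is the direction in which the jaws open and shut, and the axes are right-handed (so a half turn about x gives the same grasp; the last joint's range is limited). The gripper opens to 85 mm and grips with 20 to 120 N. Pads are 22 mm wide; open, the fingers measure 114 mm over their backs; the gripper's body (76 mm by 85 mm) begins 54 mm behind the grasp point. The pads swing forward as they close: fully open they stand 13 mm farther back than shut.
Start: joints at [1.174, 0.468, -0.012, 1.603, 0.006, 1.071, -0.056], TCP at [225.162, -609.762, 250.29] pointing down, gripper open.
Joint ranges: [-2.53, 2.53], [-0.31, 2.02], [-1.57, 1.55], [0.28, 2.44], [-1.29, 4.43], [0.15, 1.84], [-2.92, 2.92]. Speed limits (rad/s): [2.57, 2.57, 3.14, 3.14, 3.14, 3.14, 3.14].

## Interface

Orientations are given as [roll, pitch, yaw] about the fixed x, y, z axes, in that order (R = Rz(yaw) Ry(pitch) Rx(roll)).
In Python, from bench import bot gives the robot as it stands.
- The arm moves only by the shell command python3 -m crank 'ROWS' [FORCE]. ROWS is JSON, a list of rows, each an object with "translation": the shift along the tool's x, y, z in cm, a list of three; "twist": the turn, a rotation vector about the tool's x, y, z in degrees, a list of three; "hand": the finger opening in cm, from 0 to 8.54. A call has 1 to 10 rows; each row shifts and turns the pose as measured when the row begins, along the tool's axes as they then stand; what a row does not reach is not made up. A row lasts 1/12 s, in which the tool goes at most 41.7 mm and 7.16 degrees, less where a joint would pass 70% of its speed; a pose out of reach is approached as far as the arm can. A call is refused whole if a number of a shift passes 4.17 or a number of a turn 7.16, either way. A call with a gripper value outside its range is refused whole. The fingers move at their own pace and stop on an object; FORCE is the grip in N (left out, the last holds). Time passes only in rows, so rows that do not move let the fingers close. It gives the time, the measured TCP pose, the force and the opening at its end, in the units of the state.
- bot.sense(): the state, without advancing time (a new reading comes with each control period).
- bot.read_camera(name): name is "scene" or "top" or "wrist"; returns a dict with "frame" (480x640x3 uint8, red, green, blue), "z_map" (480x640 float32, mm along the optical axis (not along the pixel's ray), 0 where there is no reading), "fx", "fy", "cx", "cy" (pixels), "k1" (the pictures are not rectified: a ray, as slopes to the right and down, at radius r is drawn at 1 + k1 r^2 times it, then the intrinsics apply), "cam_to_world" (4x4, takes a point from camera to world coordinates); the wrist camera has in their place "T_tool_cam" (4x4, takes a point from camera to tool coordinates, whose origin is the TCP and whose axes are the tool frame's). Camera axes: x right, y down, z forward; pixel columns grow to the right and rows downward; lengths in mm; the calibration is good to about 2 mm. A picture is of the moment at which its call begins: read the wrist's pose just before it.
- bot.sign_off(): hands the job in, once; it reports no verdict.
The state is a dict: "t": time; "joint_positions": joint angles; "joint_vel": joint speeds; "joint_efforts": joint torques, N m; "ee_pos": TCP position; "eef_rot": TCP orientation; "wrist_force": force on the tool from outside, world axes, zero at the start; "torque": the same for the moment, N m; "gripper_width": finger opening in mm.
Only numpy, scipy, OpenCV 4.12 (cv2) and the standard library are available. Lean on these libraries where they do the work, as an engineer would, in place of code of your own. Each camera call takes 0.05 s, during which the arm holds its last target. There are 200 camera calls.

## Task

The two short control vials stand behind two tall reagent bottles on the stand. First set both bottles aside, upright in the steel tray; with both there, put each vial fully down into the warmer's well of its cap's colour; only then return each bottle to the stand, upright on the pad of its cap's colour. Do not knock over any bottle or vial on the way.

Things in the scene. Friction and masses are not known exactly. Their poses are not given: they have to be found in the camera images.
- stand: Fixed white plate, 150 mm deep (x -70 to +80 mm) by 204 wide (y), upper surface 6 mm above the bench. Grey rim 14 mm above the bench at the back (x = +78 mm) and beside the rear 70 mm; front (-x) open. Origin at bench height, mid-width; +x to the back. At the start: bottles on pads at x about -28 mm, vials close behind at x about +20 mm, all at y about +-46 mm, left and right varying.
- tray: Empty dark steel parking tray, fixed, open on top: outside 145 mm (its x) by 205 mm (its y), 22 mm high, walls and floor 5 mm thick. Origin: centre of its underside, on the bench. Both bottles fit in it side by side, at y = +-45 mm.
- bottle_blue: Tall white plastic reagent bottle with a blue screw cap, 0.15 to 0.31 kg, 130 mm high: round body 52 mm in diameter up to 84 mm, narrowing shoulder, then the cap, 42 mm in diameter, from 98 to 130 mm (grip it there, from above). Origin: centre of its underside, z up. Its height hinders a gripper from reaching the vial behind it.
- pad_blue: Flat blue disc, 68 mm in diameter and under 1 mm thick, marked on the stand's front half: the home place of the bottle with the blue cap, which stands on it at the start. Fixed to the stand; origin at its centre, 6 mm above the bench, axes parallel to the stand's. The bottle's underside rests at this origin's height.
- bottle_green: Tall white plastic reagent bottle with a green screw cap, 0.15 to 0.31 kg, 130 mm high: round body 52 mm in diameter up to 84 mm, narrowing shoulder, then the cap, 42 mm in diameter, from 98 to 130 mm (grip it there, from above). Origin: centre of its underside, z up. Its height hinders a gripper from reaching the vial behind it.
- pad_green: Flat green disc, 68 mm in diameter and under 1 mm thick, marked on the stand's front half: the home place of the bottle with the green cap, which stands on it at the start. Fixed to the stand; origin at its centre, 6 mm above the bench, axes parallel to the stand's. The bottle's underside rests at this origin's height.
- vial_red: Short white control vial with a red cap, 0.03 to 0.065 kg: a cylinder 30 mm in diameter and 65 mm high, the top 20 mm is the cap. Origin: centre of its underside, z up. It stands on the stand's plate, behind the bottles.
- well_red: Warming well with red walls for the vial with the red cap: square, open on top, 54 mm outside, 46 mm inside, floor 6 mm and rim 22 mm above its origin, which is the centre of its underside. Fixed on top of the warmer, a white box 125 mm (well's x) by 190 mm (well's y), 60 mm high; the other well is 90 mm away along y.
- vial_yellow: Short white control vial with a yellow cap, 0.03 to 0.065 kg: a cylinder 30 mm in diameter and 65 mm high, the top 20 mm is the cap. Origin: centre of its underside, z up. It stands on the stand's plate, behind the bottles.
- well_yellow: Warming well with yellow walls for the vial with the yellow cap: square, open on top, 54 mm outside, 46 mm inside, floor 6 mm and rim 22 mm above its origin, which is the centre of its underside. Fixed on top of the warmer, a white box 125 mm (well's x) by 190 mm (well's y), 60 mm high; the other well is 90 mm away along y.
Mind the look-alikes: they are no part of the job. What is shaped like the vial_yellow but purple is not meant.

How it is judged:
By the outcome, as a careful person would: the job done as asked, in the order asked, and still so for the second after the job is handed in, with the robot touching nothing.
It also fails if it takes over 144 s, if anything falls off the work surface, if the arm or the gripper's body presses on something with over 40 N, if the wrist force passes 120 N, or if a joint passes its speed limit or range.

## Working session

There is one attempt and no reset: what is moved stays moved. The work goes in short steps, Python scripts to look and compute and a shell command to move; the robot and the scene stay as the last step left them, time stands still between calls to the robot, and variables do not carry over. Pictures are saved under pics/ and viewed, about 12 in all and at most 16, crops included, and the job is handed in when it is done.

```bash
mkdir -p pics; ls
cat > h.py <<'E'
import numpy as np, cv2
from bench import bot
from scipy.spatial.transform import Rotation as R
def pose():
    s=bot.sense(); return np.array(s["ee_pos"]),R.from_euler('xyz',s["eef_rot"]).as_matrix(),s
def cam(n):
    p,r,s=pose(); c=bot.read_camera(n)
    if n=="wrist":
        T=np.eye(4);T[:3,:3]=r;T[:3,3]=p; c["cam_to_world"]=T@np.array(c["T_tool_cam"])
    return c
def cloud(c):
    K=np.array([[c["fx"],0,c["cx"]],[0,c["fy"],c["cy"]],[0,0,1.]])
    v,u=np.mgrid[:480,:640]
    pts=np.stack([u,v],-1).reshape(-1,1,2).astype(float)
    n=cv2.undistortPoints(pts,K,np.array([c["k1"],0,0,0.])).reshape(480,640,2)
    z=c["z_map"].astype(float); P=np.stack([n[...,0]*z,n[...,1]*z,z],-1)
    M=np.array(c["cam_to_world"]); W=P@M[:3,:3].T+M[:3,3]; W[z<=0]=np.nan
    return W
def save(c,n): cv2.imwrite(n,c["frame"][:,:,::-1])
E
python3 - <<'E'
from h import *
s=pose();print(s[0],s[1].round(3))
for n in("top","scene"):
    c=cam(n);save(c,f"pics/{n}0.png");np.save(n+"W.npy",cloud(c)); np.save(n+"F.npy",c["frame"])
E
```

```text
pics
[ 224.92497777 -609.24508945  249.31308632] [[-0.001  0.938  0.346]
 [ 0.002  0.346 -0.938]
 [-1.    -0.    -0.002]]
```

View pics/top0.png

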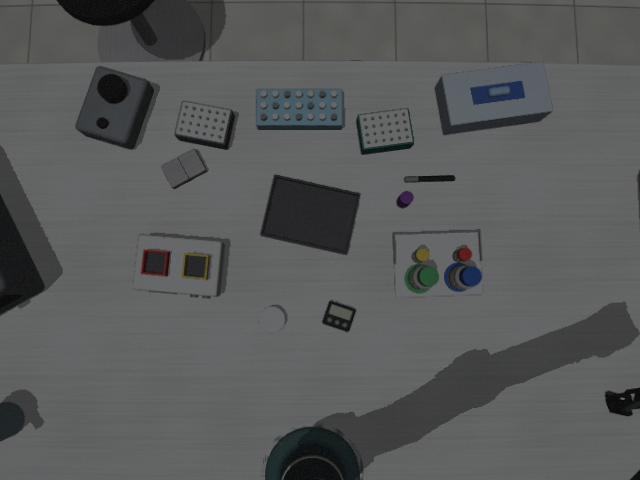

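View pics/scene0.png

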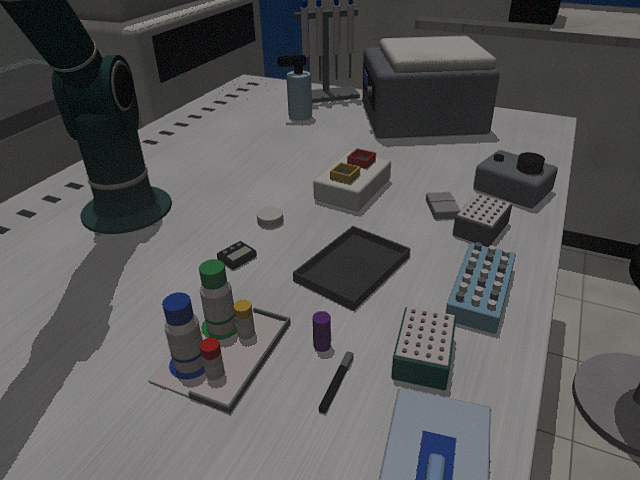

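The top view shows the stand at about (437,263), with the green bottle cap at (428,275), blue at (470,275), and the yellow and red vials at (423,254) and (464,254). The tray is at (310,214). The wells are at (155,262) for red and (196,265) for yellow. The purple decoy is at (405,199). I'll measure these with the depth data next.

Run:
```python
from h import *
for n in("top",):
    W=np.load(n+"W.npy");F=np.load(n+"F.npy");hsv=cv2.cvtColor(F,cv2.COLOR_RGB2HSV)
    hue,sat,val=[hsv[...,i].astype(int) for i in range(3)]
    def rep(name,m):
        P=W[m]; P=P[~np.isnan(P[:,0])]
        print(name,len(P),"med",np.median(P,0).round(1),"lo",np.percentile(P,2,0).round(),"hi",np.percentile(P,98,0).round())
    z=W[...,2]; s=sat>110
    def box(u0,v0,u1,v1):
        b=np.zeros(z.shape,bool);b[v0:v1,u0:u1]=1;return b
    st=box(385,225,490,305)
    rep("green cap",st&s&(z>120)&(hue>40)&(hue<85)); rep("blue cap",st&s&(z>120)&(hue>95)&(hue<130))
    rep("yel cap",st&s&(z>64)&(z<80)&(hue>12)&(hue<35)); rep("red cap",st&s&(z>64)&(z<80)&((hue<8)|(hue>172)))
    rep("pad green",st&s&(z<20)&(hue>40)&(hue<85)); rep("pad blue",st&s&(z<20)&(hue>95)&(hue<130))
    for nm,b,lo,hi in(("tray rim",box(255,170,365,260),15,32),("stand",st,3,11),("warmer",box(128,228,232,300),52,66),("wellrim R",box(138,245,172,278),76,95),("wellrim Y",box(180,248,212,282),76,95)):
        m=b&(z>lo)&(z<hi); rep(nm,m)
        q=W[m][:,:2].astype(np.float32); print("   rect",cv2.minAreaRect(q))
    b=box(255,170,365,260); rep("trayfloor",b&(z>2)&(z<9)&(val<90))
```

```text
green cap 301 med [ 442.9 -243.6  136. ] lo [ 426. -262.  128.] hi [ 460. -225.  141.]
blue cap 311 med [ 442.6 -333.9  135.2] lo [ 426. -353.  122.] hi [ 461. -316.  141.]
yel cap 137 med [ 492.1 -244.    70.8] lo [ 481. -257.   65.] hi [ 505. -231.   75.]
red cap 136 med [ 493.7 -338.7   70.6] lo [ 481. -352.   66.] hi [ 507. -326.   76.]
pad green 92 med [ 426.9 -231.1    7. ] lo [ 411. -260.    0.] hi [ 473. -216.   13.]
pad blue 127 med [ 458.8 -320.4    7.3] lo [ 415. -348.    1.] hi [ 478. -306.   14.]
tray rim 701 med [592.2   5.8  21.6] lo [ 502. -105.   16.] hi [678. 116.  27.]
   rect ((590.6035766601562, 4.9127960205078125), (205.35263061523438, 146.270751953125), 77.2563247680664)
stand 3544 med [ 484.7 -289.     6.2] lo [ 390. -401.    3.] hi [ 557. -181.   11.]
   rect ((474.96356201171875, -291.7070617675781), (245.07574462890625, 183.9265899658203), 89.73799896240234)
warmer 3713 med [468.5 296.5  60.1] lo [409. 207.  54.] hi [533. 390.  66.]
   rect ((470.8082580566406, 299.2355651855469), (191.34884643554688, 125.50187683105469), 85.08534240722656)
wellrim R 195 med [478.3 342.2  81.6] lo [448. 317.  76.] hi [502. 372.  87.]
   rect ((474.74188232421875, 345.08270263671875), (55.87326431274414, 54.45719909667969), 85.46918487548828)
wellrim Y 197 med [467.4 255.1  81.5] lo [439. 226.  77.] hi [494. 282.  87.]
   rect ((466.9317321777344, 254.44195556640625), (55.611839294433594, 54.14914321899414), 84.9791030883789)
trayfloor 3800 med [592.    3.6   5.3] lo [518. -92.   2.] hi [663. 101.   9.]
```

Sizes and heights match the descriptions. I'll turn the tool so that its z axis is world +x and its y axis is world +y.

```bash
python3 -m crank '[{"translation":[0,0,0],"twist":[-7,0,0],"hand":6.5},{"translation":[0,0,0],"twist":[-7,0,0],"hand":6.5},{"translation":[0,0,0],"twist":[-7,0,0],"hand":6.5},{"translation":[0,0,0],"twist":[-7,0,0],"hand":6.5},{"translation":[0,0,0],"twist":[-7,0,0],"hand":6.5},{"translation":[0,0,0],"twist":[-7,0,0],"hand":6.5},{"translation":[0,0,0],"twist":[-7,0,0],"hand":6.5},{"translation":[0,0,0],"twist":[-7,0,0],"hand":6.5},{"translation":[0,0,0],"twist":[-7,0,0],"hand":6.5},{"translation":[0,0,0],"twist":[-7,0,0],"hand":6.5}]' 40
python3 -c "
from h import *
p,r,s=pose();print(p.round(1),r.round(3),s['t'],s['joint_positions'])"
```

```text
t: 0.93
ee_pos: [223.8, -606.2, 243.4]
eef_rot: [1.989, 1.558, 2.023]
wrist_force: [0.2, -0.1, 0.4]
gripper_width: 64.6
[ 223.8 -606.2  243.4] [[-0.006 -0.034  0.999]
 [ 0.011  0.999  0.034]
 [-1.     0.012 -0.005]] 0.9333 [ 1.36213114  0.49458403 -0.27352975  1.59535883  0.14556822  1.08443749
  1.08434069]
```

```bash
python3 -m crank '[{"translation":[-0.1,3.5,2.1],"twist":[0,0,0],"hand":6.5},{"translation":[-0.1,3.5,2.1],"twist":[0,0,0],"hand":6.5},{"translation":[-0.1,3.5,2.1],"twist":[0,0,0],"hand":6.5},{"translation":[-0.1,3.5,2.1],"twist":[0,0,0],"hand":6.5},{"translation":[-0.1,3.5,2.1],"twist":[0,0,0],"hand":6.5},{"translation":[-0.1,3.5,2.1],"twist":[0,0,0],"hand":6.5},{"translation":[-0.1,3.5,2.1],"twist":[0,0,0],"hand":6.5},{"translation":[-0.1,3.5,2.1],"twist":[0,0,0],"hand":6.5},{"translation":[-0.1,3.5,2.1],"twist":[0,0,0],"hand":6.5},{"translation":[0,0,0],"twist":[0,0,0],"hand":6.5}]'
cat > w.py <<'E'
import sys
from h import *
# tool-axis shift (cm) to each target given on the command line x,y,z ; twist to level (deg)
p,r,s=pose();print("p",p.round(1),"t",s["t"],"grip",round(s["gripper_width"],1),"F",np.round(s["wrist_force"],1))
Rt=np.array([[0,0,1],[0,1,0],[-1,0,0.]])
print("twist",np.degrees(R.from_matrix(r.T@Rt).as_rotvec()).round(1))
for a in sys.argv[1:]:
    print(a,"shift cm",(r.T@(np.array(eval(a),float)-p)/10).round(2))
E
python3 w.py 443,-243.6,200
```

```text
t: 1.77
ee_pos: [400.5, -276.1, 249.6]
eef_rot: [2.123, 1.552, 2.153]
wrist_force: [1.0, 0.6, -0.4]
gripper_width: 64.9
p [ 400.5 -276.1  249.6] t 1.7667 grip 64.9 F [ 1.   0.6 -0.4]
twist [ 1.7 -0.6 -0.9]
443,-243.6,200 shift cm [4.97 3.04 4.4 ]
```

```bash
python3 -m crank '[{"translation":[1,1.5,2.2],"twist":[1.7,-0.6,-0.9],"hand":6.5},{"translation":[1,1.5,2.2],"twist":[0,0,0],"hand":6.5},{"translation":[1,0,0],"twist":[0,0,0],"hand":6.5},{"translation":[0,0,0],"twist":[0,0,0],"hand":6.5},{"translation":[0,0,0],"twist":[0,0,0],"hand":6.5}]'
python3 w.py 443,-243.6,122
python3 - <<'E'
from h import *
c=cam("wrist");save(c,"pics/w1.png");W=cloud(c);hsv=cv2.cvtColor(c["frame"],cv2.COLOR_RGB2HSV);h=hsv[...,0];z=W[...,2]
for n,lo,hi in(("g",40,85),("b",95,130)):
    m=(hsv[...,1]>110)&(h>lo)&(h<hi)&(z>131)&(z<142)
    if m.sum()>50: print(n,m.sum(),cv2.minEnclosingCircle(W[m][:,:2].astype(np.float32)),np.median(z[m]))
E
```

```text
t: 2.18
ee_pos: [445.9, -241.6, 218.5]
eef_rot: [-1.153, 1.57, -1.147]
wrist_force: [1.3, -0.2, 0.7]
gripper_width: 65.0
p [ 445.9 -241.6  218.5] t 2.1833 grip 65.0 F [ 1.3 -0.2  0.7]
twist [0.3 0.  0. ]
443,-243.6,122 shift cm [ 9.65 -0.19 -0.29]
g 4315 ((444.58966064453125, -244.8105010986328), 20.851856231689453) 135.11444110480613
b 2700 ((445.5550231933594, -304.7787780761719), 44.929710388183594) 135.04131641081347
```

View pics/w1.png

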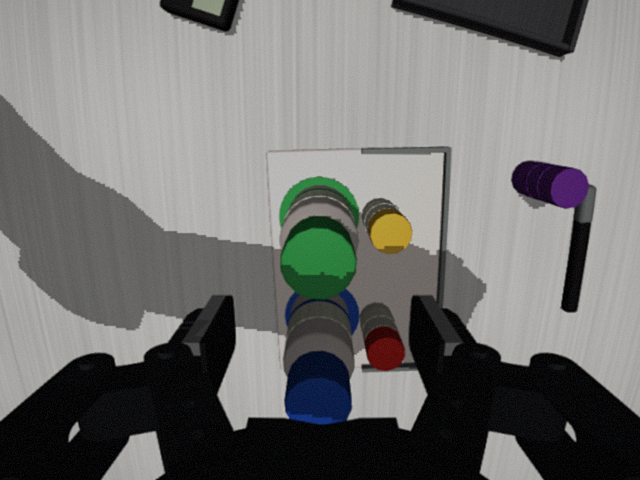

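The wrist view puts the green cap at (319,257) between the fingers, and the wrist and top measurements agree within about 1.5 mm. I'll descend and grip.

```bash
python3 -m crank '[{"translation":[3,-0.25,-0.2],"twist":[0,0,0],"hand":6.5},{"translation":[3,0,0],"twist":[0,0,0],"hand":6.5},{"translation":[2.5,0,0],"twist":[0,0,0],"hand":6.5},{"translation":[1,0,0],"twist":[0,0,0],"hand":6.5},{"translation":[0.2,0,0],"twist":[0,0,0],"hand":6.5},{"translation":[0,0,0],"twist":[0,0,0],"hand":6.5}]'
python3 w.py 444,-244.3,121
```

```text
t: 2.73
ee_pos: [441.8, -253.2, 122.2]
eef_rot: [-1.107, 1.562, -1.113]
wrist_force: [-0.5, -1.0, 0.5]
gripper_width: 65.1
p [ 441.8 -253.2  122.2] t 2.7333 grip 65.1 F [-0.5 -1.   0.5]
twist [-0.4  0.2  0.5]
444,-244.3,121 shift cm [0.11 0.89 0.21]
```

```bash
python3 -m crank '[{"translation":[0.1,0.9,0.2],"twist":[-0.4,0,0.5],"hand":6.5},{"translation":[0,0,0],"twist":[0,0,0],"hand":6.5},{"translation":[0,0,0],"twist":[0,0,0],"hand":6.5}]'
python3 w.py 444,-244.3,121
```

```text
t: 2.98
ee_pos: [445.3, -245.1, 124.2]
eef_rot: [-0.146, 1.563, -0.146]
wrist_force: [0.3, -0.5, -0.1]
gripper_width: 64.9
p [ 445.3 -245.1  124.2] t 2.9833 grip 64.9 F [ 0.3 -0.5 -0.1]
twist [-0.   0.4  0.1]
444,-244.3,121 shift cm [ 0.32  0.08 -0.13]
```

```bash
python3 -m crank '[{"translation":[0.2,0,-0.1],"twist":[0,0,0],"hand":3.8},{"translation":[0,0,0],"twist":[0,0,0],"hand":3.8},{"translation":[0,0,0],"twist":[0,0,0],"hand":3.8},{"translation":[0,0,0],"twist":[0,0,0],"hand":3.8},{"translation":[0,0,0],"twist":[0,0,0],"hand":3.8},{"translation":[0,0,0],"twist":[0,0,0],"hand":3.8},{"translation":[0,0,0],"twist":[0,0,0],"hand":3.8},{"translation":[0,0,0],"twist":[0,0,0],"hand":3.8}]' 50
python3 w.py
```

```text
t: 3.65
ee_pos: [445.1, -245.3, 124.2]
eef_rot: [-0.308, 1.56, -0.308]
wrist_force: [-0.4, -1.1, -0.8]
gripper_width: 40.7
p [ 445.1 -245.3  124.2] t 3.65 grip 40.7 F [-0.4 -1.1 -0.8]
twist [0.  0.6 0.2]
```

```bash
python3 -m crank '[{"translation":[-1,0,0],"twist":[0,0,0],"hand":3.8},{"translation":[-2,0,0],"twist":[0,0,0],"hand":3.8},{"translation":[-2.5,0,0],"twist":[0,0,0],"hand":3.8},{"translation":[-2.5,0,0],"twist":[0,0,0],"hand":3.8},{"translation":[-1.5,0,0],"twist":[0,0,0],"hand":3.8},{"translation":[0,0,0],"twist":[0,0,0],"hand":3.8},{"translation":[0,0,0],"twist":[0,0,0],"hand":3.8}]'
python3 w.py 600.5,48.8,210
```

```text
t: 4.23
ee_pos: [443.0, -243.8, 224.7]
eef_rot: [-0.114, 1.563, -0.112]
wrist_force: [-0.5, 0.5, -2.1]
gripper_width: 40.7
p [ 443.  -243.8  224.7] t 4.2333 grip 40.7 F [-0.5  0.5 -2.1]
twist [0.1 0.4 0. ]
600.5,48.8,210 shift cm [ 1.57 29.23 15.78]
```

```bash
python3 -m crank '[{"translation":[0.1,2,1.1],"twist":[0,0,0],"hand":3.8},{"translation":[0.1,3.6,1.9],"twist":[0,0,0],"hand":3.8},{"translation":[0.1,3.6,1.9],"twist":[0,0,0],"hand":3.8},{"translation":[0.1,3.6,1.9],"twist":[0,0,0],"hand":3.8},{"translation":[0.1,3.6,1.9],"twist":[0,0,0],"hand":3.8},{"translation":[0.1,3.6,1.9],"twist":[0,0,0],"hand":3.8},{"translation":[0.1,3.6,1.9],"twist":[0,0,0],"hand":3.8},{"translation":[0.1,3,1.6],"twist":[0,0,0],"hand":3.8},{"translation":[0,1,0.7],"twist":[0,0,0],"hand":3.8},{"translation":[0,0,0],"twist":[0,0,0],"hand":3.8}]'
python3 w.py 600.5,48.8,160
```

```text
t: 5.07
ee_pos: [591.3, 40.1, 203.9]
eef_rot: [3.01, 1.562, 3.0]
wrist_force: [0.4, -0.5, -1.8]
gripper_width: 40.9
p [591.3  40.1 203.9] t 5.0667 grip 40.9 F [ 0.4 -0.5 -1.8]
twist [-0.6 -0.5 -0.1]
600.5,48.8,160 shift cm [4.38 0.87 0.96]
```

```bash
python3 -m crank '[{"translation":[0,0.8,0.8],"twist":[-0.6,-0.5,0],"hand":3.8},{"translation":[2,0,0],"twist":[0,0,0],"hand":3.8},{"translation":[2,0,0],"twist":[0,0,0],"hand":3.8},{"translation":[1,0,0],"twist":[0,0,0],"hand":3.8},{"translation":[0,0,0],"twist":[0,0,0],"hand":3.8},{"translation":[0,0,0],"twist":[0,0,0],"hand":3.8}]'
python3 w.py 600.5,48.8,124
```

```text
t: 5.57
ee_pos: [598.2, 43.8, 148.5]
eef_rot: [-2.739, 1.566, -2.74]
wrist_force: [0.2, -0.3, -1.8]
gripper_width: 40.7
p [598.2  43.8 148.5] t 5.5667 grip 40.7 F [ 0.2 -0.3 -1.8]
twist [-0.1 -0.3  0.1]
600.5,48.8,124 shift cm [2.44 0.5  0.24]
```

```bash
python3 -m crank '[{"translation":[0.5,0.5,0.2],"twist":[0,-0.3,0],"hand":3.8},{"translation":[1,0,0],"twist":[0,0,0],"hand":3.8},{"translation":[0.5,0,0],"twist":[0,0,0],"hand":3.8},{"translation":[0.2,0,0],"twist":[0,0,0],"hand":3.8},{"translation":[0.1,0,0],"twist":[0,0,0],"hand":3.8},{"translation":[0,0,0],"twist":[0,0,0],"hand":3.8}]'
python3 w.py 600.5,48.8,123
```

```text
t: 6.07
ee_pos: [602.0, 47.1, 125.8]
eef_rot: [-0.487, 1.565, -0.491]
wrist_force: [-0.1, 0.2, -1.9]
gripper_width: 40.8
p [602.   47.1 125.8] t 6.0667 grip 40.8 F [-0.1  0.2 -1.9]
twist [-0.2  0.3  0.2]
600.5,48.8,123 shift cm [ 0.28  0.17 -0.15]
```

```bash
python3 -m crank '[{"translation":[0.15,0,0],"twist":[0,0,0],"hand":3.8},{"translation":[0.15,0,0],"twist":[0,0,0],"hand":3.8},{"translation":[0,0,0],"twist":[0,0,0],"hand":3.8},{"translation":[0,0,0],"twist":[0,0,0],"hand":3.8}]'
```

```text
t: 6.4
ee_pos: [602.7, 47.4, 123.6]
eef_rot: [-0.365, 1.563, -0.369]
wrist_force: [0.8, -0.9, -2.6]
gripper_width: 40.8
```

```bash
python3 -m crank '[{"translation":[0.15,0,0],"twist":[0,0,0],"hand":3.8},{"translation":[0.1,0,0],"twist":[0,0,0],"hand":3.8},{"translation":[0,0,0],"twist":[0,0,0],"hand":3.8},{"translation":[0,0,0],"twist":[0,0,0],"hand":3.8}]'
```

```text
t: 6.73
ee_pos: [603.2, 47.8, 123.9]
eef_rot: [-0.377, 1.561, -0.381]
wrist_force: [-0.0, -0.3, -2.8]
gripper_width: 41.1
```

```bash
python3 -m crank '[{"translation":[0.3,0,0],"twist":[0,0,0],"hand":3.8},{"translation":[0.1,0,0],"twist":[0,0,0],"hand":3.8},{"translation":[0,0,0],"twist":[0,0,0],"hand":3.8}]'
```

```text
t: 6.98
ee_pos: [604.1, 48.3, 123.5]
eef_rot: [-0.386, 1.559, -0.39]
wrist_force: [-0.3, 0.4, -2.0]
gripper_width: 40.7
```

The height stays at about 123.5 mm under commands to go down, so the bottle is resting on the tray floor. I'll release it and rise.

```bash
python3 -m crank '[{"translation":[0,0,0],"twist":[0,0,0],"hand":5},{"translation":[0,0,0],"twist":[0,0,0],"hand":6.3},{"translation":[0,0,0],"twist":[0,0,0],"hand":6.3},{"translation":[0,0,0],"twist":[0,0,0],"hand":6.3},{"translation":[-1.5,0,0],"twist":[0,0,0],"hand":6.5},{"translation":[-2.5,0,0],"twist":[0,0,0],"hand":6.5},{"translation":[-3,0,0],"twist":[0,0,0],"hand":6.5},{"translation":[-2,0,0],"twist":[0,0,0],"hand":6.5},{"translation":[0,0,0],"twist":[0,0,0],"hand":6.5}]'
python3 w.py 444,-335,190
python3 - <<'E'
from h import *
c=cam("wrist");save(c,"pics/w2.png");W=cloud(c);hsv=cv2.cvtColor(c["frame"],cv2.COLOR_RGB2HSV);h=hsv[...,0];z=W[...,2]
m=(hsv[...,1]>110)&(h>40)&(h<85)&(z>125)&(z<142);print(m.sum(),cv2.minEnclosingCircle(W[m][:,:2].astype(np.float32)),np.median(z[m]))
E
```

```text
t: 7.73
ee_pos: [602.7, 48.8, 214.0]
eef_rot: [-0.425, 1.563, -0.429]
wrist_force: [0.1, 1.2, 0.7]
gripper_width: 65.0
p [602.7  48.8 214. ] t 7.7333 grip 65.0 F [0.1 1.2 0.7]
twist [-0.2  0.4  0.2]
444,-335,190 shift cm [  2.41 -38.43 -15.74]
4668 ((603.6285400390625, 48.79269027709961), 20.91709327697754) 134.115931861335
```

View pics/w2.png

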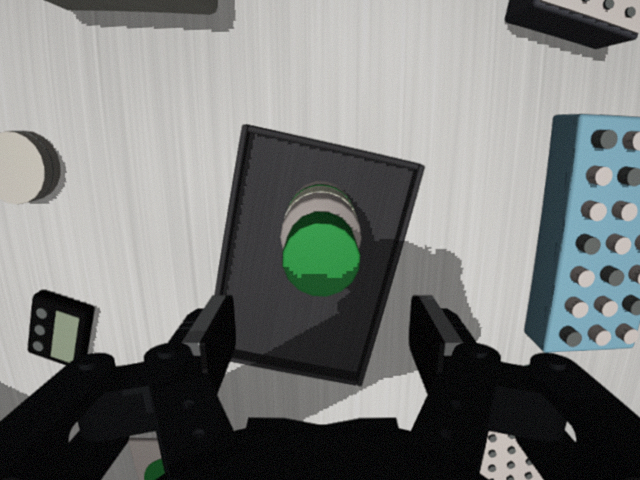

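The green bottle stands upright in the tray, with its cap at (320,255) and top at 134 mm. Next is the blue bottle.

```bash
python3 -m crank '[{"translation":[0,-3.8,-1.5],"twist":[0,0,0],"hand":6.5},{"translation":[0,-3.8,-1.5],"twist":[0,0,0],"hand":6.5},{"translation":[0,-3.8,-1.5],"twist":[0,0,0],"hand":6.5},{"translation":[0,-3.8,-1.5],"twist":[0,0,0],"hand":6.5},{"translation":[0,-3.8,-1.5],"twist":[0,0,0],"hand":6.5},{"translation":[0,-3.8,-1.5],"twist":[0,0,0],"hand":6.5},{"translation":[0,-3.8,-1.5],"twist":[0,0,0],"hand":6.5},{"translation":[0,-3.8,-1.5],"twist":[0,0,0],"hand":6.5},{"translation":[0,-3.8,-1.5],"twist":[0,0,0],"hand":6.5},{"translation":[0,-3.8,-1.5],"twist":[0,0,0],"hand":6.5}]'
python3 w.py 444,-335,200
```

```text
t: 8.62
ee_pos: [448.2, -327.7, 200.0]
eef_rot: [1.908, 1.561, 1.926]
wrist_force: [0.7, -0.5, 0.1]
gripper_width: 64.7
p [ 448.2 -327.7  200. ] t 8.6167 grip 64.7 F [ 0.7 -0.5  0.1]
twist [ 1.  -0.2 -0.5]
444,-335,200 shift cm [-0.01 -0.72 -0.43]
```

```bash
python3 -m crank '[{"translation":[0,0,0],"twist":[1,0,-0.5],"hand":6.5},{"translation":[0,0,0],"twist":[0,0,0],"hand":6.5},{"translation":[0,0,0],"twist":[0,0,0],"hand":6.5}]'
python3 - <<'E'
from h import *
c=cam("wrist");W=cloud(c);hsv=cv2.cvtColor(c["frame"],cv2.COLOR_RGB2HSV);h=hsv[...,0];z=W[...,2]
m=(hsv[...,1]>110)&(h>95)&(h<130)&(z>131)&(z<142);print(m.sum(),cv2.minEnclosingCircle(W[m][:,:2].astype(np.float32)),np.median(z[m]))
for n,q in(("pad g",(hsv[...,1]>110)&(h>40)&(h<85)&(z<20)),("yel",(hsv[...,1]>110)&(h>12)&(h<35)&(z>66)&(z<78)),("red",(hsv[...,1]>110)&((h<8)|(h>172))&(z>66)&(z<78))):
    if q.sum()>50:print(n,q.sum(),cv2.minEnclosingCircle(W[q][:,:2].astype(np.float32)),np.median(z[q]))
E
python3 w.py 444,-335,121
```

```text
t: 8.87
ee_pos: [439.8, -339.1, 195.3]
eef_rot: [-3.092, 1.56, -3.111]
wrist_force: [0.0, 1.1, -0.2]
gripper_width: 65.1
5442 ((444.909912109375, -335.7253112792969), 20.753158569335938) 135.11046110191637
pad g 6791 ((547.7127685546875, -279.02117919921875), 141.4733123779297) 5.9940388993590545
yel 2048 ((494.8605651855469, -244.84634399414062), 14.841083526611328) 70.2002545563869
red 1625 ((495.92462158203125, -339.2862548828125), 14.801251411437988) 70.187565456655
p [ 440.2 -338.1  195.3] t 8.9167 grip 65.1 F [-0.8  0.  -0.1]
twist [-1.  -0.6 -0. ]
444,-335,121 shift cm [7.42 0.32 0.45]
```

```bash
python3 -m crank '[{"translation":[0,0.3,0.45],"twist":[-1,-0.6,0],"hand":6.5},{"translation":[2.5,0,0],"twist":[0,0,0],"hand":6.5},{"translation":[2.5,0,0],"twist":[0,0,0],"hand":6.5},{"translation":[1.5,0,0],"twist":[0,0,0],"hand":6.5},{"translation":[0.5,0,0],"twist":[0,0,0],"hand":6.5},{"translation":[0,0,0],"twist":[0,0,0],"hand":6.5},{"translation":[0,0,0],"twist":[0,0,0],"hand":6.5}]'
python3 w.py 444.5,-335.3,123
```

```text
t: 9.5
ee_pos: [453.4, -323.9, 123.8]
eef_rot: [0.36, 1.563, 0.384]
wrist_force: [0.2, 0.1, 0.0]
gripper_width: 64.9
p [ 453.4 -323.9  123.8] t 9.5 grip 64.9 F [0.2 0.1 0. ]
twist [ 1.4  0.4 -0.2]
444.5,-335.3,123 shift cm [ 0.07 -1.12 -0.92]
```

```bash
python3 -m crank '[{"translation":[0,-1.1,-0.9],"twist":[1.4,0.4,0],"hand":6.5},{"translation":[0,0,0],"twist":[0,0,0],"hand":6.5},{"translation":[0,0,0],"twist":[0,0,0],"hand":6.5},{"translation":[0,0,0],"twist":[0,0,0],"hand":6.5}]'
python3 w.py 444.5,-335.3,123
```

```text
t: 9.83
ee_pos: [446.0, -336.4, 126.9]
eef_rot: [-0.033, 1.566, -0.034]
wrist_force: [-0.6, 0.2, 0.4]
gripper_width: 64.8
p [ 446.  -336.4  126.9] t 9.8333 grip 64.8 F [-0.6  0.2  0.4]
twist [-0.   0.2  0. ]
444.5,-335.3,123 shift cm [ 0.39  0.11 -0.15]
```

```bash
python3 -m crank '[{"translation":[0.35,0.1,-0.15],"twist":[0,0,0],"hand":6.5},{"translation":[0,0,0],"twist":[0,0,0],"hand":3.8},{"translation":[0,0,0],"twist":[0,0,0],"hand":3.8},{"translation":[0,0,0],"twist":[0,0,0],"hand":3.8},{"translation":[0,0,0],"twist":[0,0,0],"hand":3.8},{"translation":[0,0,0],"twist":[0,0,0],"hand":3.8},{"translation":[0,0,0],"twist":[0,0,0],"hand":3.8},{"translation":[0,0,0],"twist":[0,0,0],"hand":3.8}]' 50
python3 w.py
```

```text
t: 10.5
ee_pos: [444.6, -336.3, 124.8]
eef_rot: [-0.339, 1.564, -0.341]
wrist_force: [-1.3, -0.1, 0.9]
gripper_width: 40.5
p [ 444.6 -336.3  124.8] t 10.5 grip 40.5 F [-1.3 -0.1  0.9]
twist [-0.1  0.4  0.1]
```

```bash
python3 -m crank '[{"translation":[-1,0,0],"twist":[0,0,0],"hand":3.8},{"translation":[-2,0,0],"twist":[0,0,0],"hand":3.8},{"translation":[-2.5,0,0],"twist":[0,0,0],"hand":3.8},{"translation":[-2.5,0,0],"twist":[0,0,0],"hand":3.8},{"translation":[-1.5,0,0],"twist":[0,0,0],"hand":3.8},{"translation":[0,0,0],"twist":[0,0,0],"hand":3.8},{"translation":[0,0,0],"twist":[0,0,0],"hand":3.8}]'
python3 w.py 579,-40.5,210
```

```text
t: 11.08
ee_pos: [441.7, -333.5, 222.3]
eef_rot: [1.677, 1.566, 1.676]
wrist_force: [0.2, -0.6, -2.9]
gripper_width: 40.7
p [ 441.7 -333.5  222.3] t 11.0833 grip 40.7 F [ 0.2 -0.6 -2.9]
twist [-0.  -0.  -0.3]
579,-40.5,210 shift cm [ 1.35 29.29 13.73]
```

```bash
python3 -m crank '[{"translation":[0.1,2,1],"twist":[0,0,0],"hand":3.8},{"translation":[0.1,3.6,1.7],"twist":[0,0,0],"hand":3.8},{"translation":[0.1,3.6,1.7],"twist":[0,0,0],"hand":3.8},{"translation":[0.1,3.6,1.7],"twist":[0,0,0],"hand":3.8},{"translation":[0.1,3.6,1.7],"twist":[0,0,0],"hand":3.8},{"translation":[0.1,3.6,1.7],"twist":[0,0,0],"hand":3.8},{"translation":[0.1,3.6,1.7],"twist":[0,0,0],"hand":3.8},{"translation":[0.1,3,1.4],"twist":[0,0,0],"hand":3.8},{"translation":[0,1,0.5],"twist":[0,0,0],"hand":3.8},{"translation":[0,0,0],"twist":[0,0,0],"hand":3.8}]'
python3 w.py 579,-40.5,160
```

```text
t: 11.92
ee_pos: [570.8, -48.4, 200.7]
eef_rot: [2.655, 1.549, 2.645]
wrist_force: [-0.4, -0.1, -2.3]
gripper_width: 40.7
p [570.8 -48.4 200.7] t 11.9167 grip 40.7 F [-0.4 -0.1 -2.3]
twist [-0.6 -1.1 -0.6]
579,-40.5,160 shift cm [4.06 0.76 0.9 ]
```

```bash
python3 -m crank '[{"translation":[0,0.8,0.8],"twist":[-0.6,-1.1,-0.6],"hand":3.8},{"translation":[2,0,0],"twist":[0,0,0],"hand":3.8},{"translation":[1.5,0,0],"twist":[0,0,0],"hand":3.8},{"translation":[0.8,0,0],"twist":[0,0,0],"hand":3.8},{"translation":[0,0,0],"twist":[0,0,0],"hand":3.8},{"translation":[0,0,0],"twist":[0,0,0],"hand":3.8}]'
python3 w.py 579,-40.5,124
```

```text
t: 12.42
ee_pos: [574.2, -45.7, 150.6]
eef_rot: [-2.871, 1.56, -2.872]
wrist_force: [0.6, -1.2, -2.4]
gripper_width: 40.8
p [574.2 -45.7 150.6] t 12.4167 grip 40.8 F [ 0.6 -1.2 -2.4]
twist [-0.1 -0.6  0.2]
579,-40.5,124 shift cm [2.65 0.52 0.5 ]
```

```bash
python3 -m crank '[{"translation":[0.5,0.5,0.5],"twist":[0,-0.5,0.2],"hand":3.8},{"translation":[1,0,0],"twist":[0,0,0],"hand":3.8},{"translation":[0.6,0,0],"twist":[0,0,0],"hand":3.8},{"translation":[0.3,0,0],"twist":[0,0,0],"hand":3.8},{"translation":[0.1,0,0],"twist":[0,0,0],"hand":3.8},{"translation":[0,0,0],"twist":[0,0,0],"hand":3.8}]'
python3 w.py 579,-40.5,123.5
```

```text
t: 12.92
ee_pos: [580.2, -43.1, 124.4]
eef_rot: [-0.209, 1.569, -0.214]
wrist_force: [-0.3, 0.1, -2.7]
gripper_width: 40.7
p [580.2 -43.1 124.4] t 12.9167 grip 40.7 F [-0.3  0.1 -2.7]
twist [-0.3  0.1  0. ]
579,-40.5,123.5 shift cm [ 0.09  0.26 -0.12]
```

```bash
python3 -m crank '[{"translation":[0.15,0,0],"twist":[0,0,0],"hand":3.8},{"translation":[0.15,0,0],"twist":[0,0,0],"hand":3.8},{"translation":[0,0,0],"twist":[0,0,0],"hand":3.8},{"translation":[0,0,0],"twist":[0,0,0],"hand":3.8}]'; python3 w.py
```

```text
t: 13.25
ee_pos: [581.3, -42.6, 125.2]
eef_rot: [-0.512, 1.567, -0.517]
wrist_force: [-0.9, -0.2, -3.8]
gripper_width: 40.6
p [581.3 -42.6 125.2] t 13.25 grip 40.6 F [-0.9 -0.2 -3.8]
twist [-0.3  0.2  0.1]
```

```bash
python3 -m crank '[{"translation":[0,0,0],"twist":[0,0,0],"hand":5},{"translation":[0,0,0],"twist":[0,0,0],"hand":6.3},{"translation":[0,0,0],"twist":[0,0,0],"hand":6.3},{"translation":[0,0,0],"twist":[0,0,0],"hand":6.3},{"translation":[-1.5,0,0],"twist":[0,0,0],"hand":6.5},{"translation":[-2.5,0,0],"twist":[0,0,0],"hand":6.5},{"translation":[-3,0,0],"twist":[0,0,0],"hand":6.5},{"translation":[-2,0,0],"twist":[0,0,0],"hand":6.5},{"translation":[0,0,0],"twist":[0,0,0],"hand":6.5}]'
python3 - <<'E'
from h import *
c=cam("wrist");save(c,"pics/w3.png");W=cloud(c);hsv=cv2.cvtColor(c["frame"],cv2.COLOR_RGB2HSV);h=hsv[...,0];z=W[...,2]
for lo,hi in((40,85),(95,130)):
  m=(hsv[...,1]>110)&(h>lo)&(h<hi)&(z>131)&(z<142);print(m.sum(),cv2.minEnclosingCircle(W[m][:,:2].astype(np.float32)),np.median(z[m]))
E
python3 w.py 494,-244.5,190
```

```text
t: 14.0
ee_pos: [581.5, -41.9, 218.5]
eef_rot: [-0.196, 1.567, -0.2]
wrist_force: [1.5, -0.2, 0.3]
gripper_width: 65.2
5721 ((603.6837158203125, 48.50551223754883), 20.934091567993164) 134.16989125138227
4273 ((581.154052734375, -41.99018859863281), 20.804035186767578) 134.10895630845778
p [580.9 -42.  217. ] t 14.05 grip 64.9 F [-0.4 -0.  -1.1]
twist [-0.2  0.1  0. ]
494,-244.5,190 shift cm [  2.69 -20.28  -8.61]
```

View pics/w3.png

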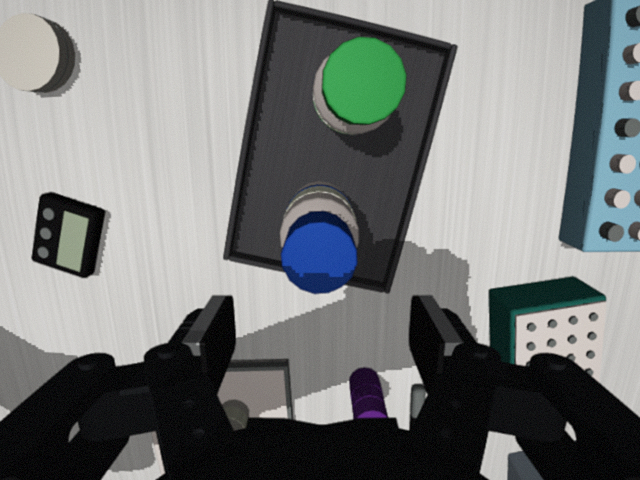

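Both bottles stand upright in the tray: green cap at (363,80), blue cap at (320,252), tops at 134 mm. Next is the yellow vial.

```bash
python3 -m crank '[{"translation":[0.2,-3.4,-1.4],"twist":[0,0,0],"hand":5.5},{"translation":[0.2,-3.4,-1.4],"twist":[0,0,0],"hand":5.5},{"translation":[0.2,-3.4,-1.4],"twist":[0,0,0],"hand":5.5},{"translation":[0.2,-3.4,-1.4],"twist":[0,0,0],"hand":5.5},{"translation":[0.2,-3.4,-1.4],"twist":[0,0,0],"hand":5.5},{"translation":[0.2,-2.4,-1],"twist":[0,0,0],"hand":5.5},{"translation":[0,-1,-0.6],"twist":[0,0,0],"hand":5.5},{"translation":[0,0,0],"twist":[0,0,0],"hand":5.5},{"translation":[0,0,0],"twist":[0,0,0],"hand":5.5},{"translation":[0,0,0],"twist":[0,0,0],"hand":5.5}]'
python3 - <<'E'
from h import *
c=cam("wrist");save(c,"pics/w4.png");W=cloud(c);hsv=cv2.cvtColor(c["frame"],cv2.COLOR_RGB2HSV);h=hsv[...,0];z=W[...,2]
near=(abs(W[...,0]-450)<90)&(W[...,1]<-180)
for n,q in(("pad g",(hsv[...,1]>90)&(h>40)&(h<85)&(z<12)&(z>3)),("pad b",(hsv[...,1]>90)&(h>95)&(h<130)&(z<12)&(z>3)),("yel",(hsv[...,1]>110)&(h>12)&(h<35)&(z>66)&(z<78)),("red",(hsv[...,1]>110)&((h<8)|(h>172))&(z>66)&(z<78))):
    q=q&near
    if q.sum()>50:print(n,q.sum(),cv2.minEnclosingCircle(W[q][:,:2].astype(np.float32)),np.median(W[q],0))
E
python3 w.py 494.5,-244.6,110
```

```text
t: 14.88
ee_pos: [487.0, -250.6, 193.9]
eef_rot: [2.371, 1.56, 2.372]
wrist_force: [0.1, 0.1, -0.4]
gripper_width: 54.8
pad g 5580 ((444.3491516113281, -246.48121643066406), 33.75630569458008) [ 444.59188652 -245.70389007    5.86723324]
pad b 3990 ((447.43505859375, -338.1142883300781), 34.08551025390625) [ 450.42071488 -337.40743286    5.89531894]
yel 1663 ((494.8133239746094, -244.5753173828125), 14.925633430480957) [ 494.8355366  -243.81316517   70.14001089]
red 1283 ((496.1748352050781, -339.0726318359375), 15.09562873840332) [ 496.17633385 -337.5348596    70.0606415 ]
p [ 487.3 -250.   193.9] t 14.9333 grip 55.1 F [0.2 0.3 0.2]
twist [ 0.1 -0.4 -0.4]
494.5,-244.6,110 shift cm [8.39 0.47 0.79]
```

View pics/w4.png

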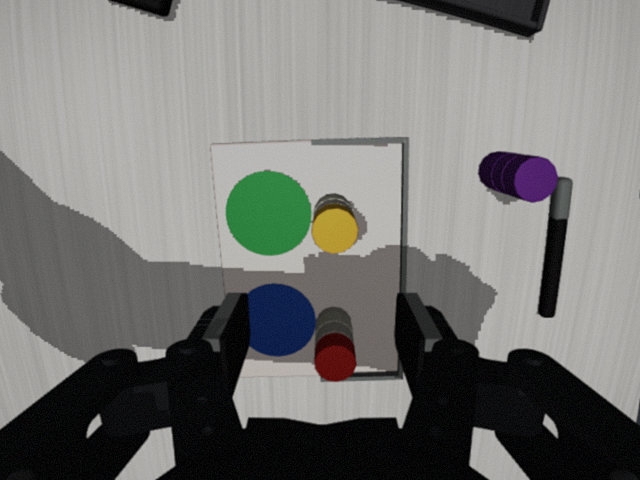

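The wrist view shows both pads uncovered, at (268,213) and (278,320), with the yellow cap at (335,230) and the red at (335,357). I'll lower to just above the yellow vial.

```bash
python3 -m crank '[{"translation":[1.5,0.5,0.8],"twist":[0,-0.4,-0.4],"hand":5.5},{"translation":[2.5,0,0],"twist":[0,0,0],"hand":5.5},{"translation":[2.5,0,0],"twist":[0,0,0],"hand":5.5},{"translation":[1.2,0,0],"twist":[0,0,0],"hand":5.5},{"translation":[0,0,0],"twist":[0,0,0],"hand":5.5},{"translation":[0,0,0],"twist":[0,0,0],"hand":5.5}]'
python3 w.py 494.6,-244.6,53
```

```text
t: 15.43
ee_pos: [501.9, -235.5, 116.0]
eef_rot: [0.277, 1.564, 0.293]
wrist_force: [0.3, 0.1, 1.2]
gripper_width: 55.1
p [ 501.9 -235.5  116. ] t 15.4333 grip 55.1 F [0.3 0.1 1.2]
twist [ 0.9  0.4 -0.1]
494.6,-244.6,53 shift cm [ 6.3  -0.91 -0.79]
```

```bash
python3 -m crank '[{"translation":[0,-0.9,-0.75],"twist":[0.9,0.4,0],"hand":5.5},{"translation":[0,0,0],"twist":[0,0,0],"hand":5.5},{"translation":[0,0,0],"twist":[0,0,0],"hand":5.5},{"translation":[0,0,0],"twist":[0,0,0],"hand":5.5},{"translation":[0,0,0],"twist":[0,0,0],"hand":5.5}]'
python3 w.py 494.6,-244.6,53
```

```text
t: 15.85
ee_pos: [496.5, -246.0, 120.3]
eef_rot: [-0.302, 1.566, -0.303]
wrist_force: [-0.3, 0.4, -0.3]
gripper_width: 55.1
p [ 496.5 -246.   120.3] t 15.85 grip 55.1 F [-0.3  0.4 -0.3]
twist [-0.   0.2  0.1]
494.6,-244.6,53 shift cm [ 6.73  0.15 -0.21]
```

```bash
python3 -m crank '[{"translation":[1.5,0.15,-0.2],"twist":[0,0,0],"hand":5.5},{"translation":[1.5,0,0],"twist":[0,0,0],"hand":5.5},{"translation":[1.5,0,0],"twist":[0,0,0],"hand":5.5},{"translation":[1,0,0],"twist":[0,0,0],"hand":5.5},{"translation":[0.5,0,0],"twist":[0,0,0],"hand":5.5},{"translation":[0.2,0,0],"twist":[0,0,0],"hand":5.5},{"translation":[0,0,0],"twist":[0,0,0],"hand":5.5},{"translation":[0,0,0],"twist":[0,0,0],"hand":5.5}]'
python3 w.py 494.6,-244.6,53
```

```text
t: 16.52
ee_pos: [497.9, -247.1, 60.4]
eef_rot: [-0.451, 1.557, -0.454]
wrist_force: [-1.4, -0.1, 0.5]
gripper_width: 54.9
p [ 497.9 -247.1   60.4] t 16.5167 grip 54.9 F [-1.4 -0.1  0.5]
twist [-0.1  0.7  0.4]
494.6,-244.6,53 shift cm [ 0.74  0.25 -0.34]
```

```bash
python3 -m crank '[{"translation":[0.6,0.25,-0.3],"twist":[0,0.6,0.4],"hand":5.5},{"translation":[0,0,0],"twist":[0,0,0],"hand":5.5},{"translation":[0,0,0],"twist":[0,0,0],"hand":2.6},{"translation":[0,0,0],"twist":[0,0,0],"hand":2.6},{"translation":[0,0,0],"twist":[0,0,0],"hand":2.6},{"translation":[0,0,0],"twist":[0,0,0],"hand":2.6},{"translation":[0,0,0],"twist":[0,0,0],"hand":2.6},{"translation":[0,0,0],"twist":[0,0,0],"hand":2.6},{"translation":[0,0,0],"twist":[0,0,0],"hand":2.6}]' 40
python3 w.py 494.6,-244.6,53
```

```text
t: 17.27
ee_pos: [496.0, -245.0, 56.0]
eef_rot: [-0.034, 1.566, -0.037]
wrist_force: [0.1, 1.0, 0.3]
gripper_width: 29.2
p [ 496. -245.   56.] t 17.2667 grip 29.2 F [0.1 1.  0.3]
twist [-0.1  0.2  0. ]
494.6,-244.6,53 shift cm [ 0.3   0.04 -0.14]
```

```bash
python3 -m crank '[{"translation":[-1.5,0,0],"twist":[0,0,0],"hand":2.6},{"translation":[-3,0,0],"twist":[0,0,0],"hand":2.6},{"translation":[-3,0,0],"twist":[0,0,0],"hand":2.6},{"translation":[-3,0,0],"twist":[0,0,0],"hand":2.6},{"translation":[-2.5,0,0],"twist":[0,0,0],"hand":2.6},{"translation":[-1,0,0],"twist":[0,0,0],"hand":2.6},{"translation":[0,0,0],"twist":[0,0,0],"hand":2.6},{"translation":[0,0,0],"twist":[0,0,0],"hand":2.6}]'
python3 w.py 467,254,190
```

```text
t: 17.93
ee_pos: [493.7, -244.1, 199.4]
eef_rot: [1.882, 1.568, 1.88]
wrist_force: [-0.4, 0.6, -2.0]
gripper_width: 28.7
p [ 493.7 -244.1  199.4] t 17.9333 grip 28.7 F [-0.4  0.6 -2. ]
twist [-0.1 -0.  -0.1]
467,254,190 shift cm [ 1.06 49.8  -2.77]
```

```bash
python3 -m crank '[{"translation":[0,2,-0.2],"twist":[0,0,0],"hand":2.6},{"translation":[0,3.7,-0.2],"twist":[0,0,0],"hand":2.6},{"translation":[0,3.7,-0.2],"twist":[0,0,0],"hand":2.6},{"translation":[0,3.7,-0.2],"twist":[0,0,0],"hand":2.6},{"translation":[0,3.7,-0.2],"twist":[0,0,0],"hand":2.6},{"translation":[0,3.7,-0.2],"twist":[0,0,0],"hand":2.6},{"translation":[0,3.7,-0.2],"twist":[0,0,0],"hand":2.6},{"translation":[0,3.7,-0.2],"twist":[0,0,0],"hand":2.6},{"translation":[0,3.7,-0.2],"twist":[0,0,0],"hand":2.6},{"translation":[0,3.7,-0.2],"twist":[0,0,0],"hand":2.6}]'
python3 w.py 467,254,190
```

```text
t: 18.77
ee_pos: [467.2, 111.5, 182.6]
eef_rot: [3.035, 1.544, 3.011]
wrist_force: [0.6, -0.3, -0.7]
gripper_width: 29.3
p [467.2 111.5 182.6] t 18.7667 grip 29.3 F [ 0.6 -0.3 -0.7]
twist [-1.4 -1.5 -0.2]
467,254,190 shift cm [-0.69 14.25 -0.38]
```

```bash
python3 -m crank '[{"translation":[-0.2,3.2,0],"twist":[-1.4,-1.4,0],"hand":2.6},{"translation":[-0.2,3.2,0],"twist":[0,0,0],"hand":2.6},{"translation":[-0.2,2.8,0],"twist":[0,0,0],"hand":2.6},{"translation":[0,1.8,0],"twist":[0,0,0],"hand":2.6},{"translation":[0,0.6,0],"twist":[0,0,0],"hand":2.6},{"translation":[0,0,0],"twist":[0,0,0],"hand":2.6},{"translation":[0,0,0],"twist":[0,0,0],"hand":2.6},{"translation":[0,0,0],"twist":[0,0,0],"hand":2.6}]'
python3 w.py 467,254,190
python3 - <<'E'
from h import *
c=cam("wrist");save(c,"pics/w5.png");W=cloud(c);z=W[...,2];hsv=cv2.cvtColor(c["frame"],cv2.COLOR_RGB2HSV);h=hsv[...,0]
for n,q in(("Y",(h>12)&(h<35)&(hsv[...,1]>110)),("R",((h<8)|(h>172))&(hsv[...,1]>110))):
    m=q&(z>78)&(z<86); print(n,m.sum(),cv2.minAreaRect(W[m][:,:2].astype(np.float32)) if m.sum()>20 else "")
E
```

```text
t: 19.43
ee_pos: [457.5, 238.6, 176.2]
eef_rot: [3.032, 1.548, 3.048]
wrist_force: [0.1, -0.7, -0.2]
gripper_width: 29.1
p [457.5 238.6 176.2] t 19.4333 grip 29.1 F [ 0.1 -0.7 -0.2]
twist [ 0.9 -1.3 -0.1]
467,254,190 shift cm [-1.4   1.53  0.95]
Y 2320 ((469.2449645996094, 255.78494262695312), (54.51131820678711, 53.76799392700195), 84.83331298828125)
R 2916 ((477.1543273925781, 345.4375305175781), (54.53680419921875, 53.949710845947266), 85.05200958251953)
```

View pics/w5.png

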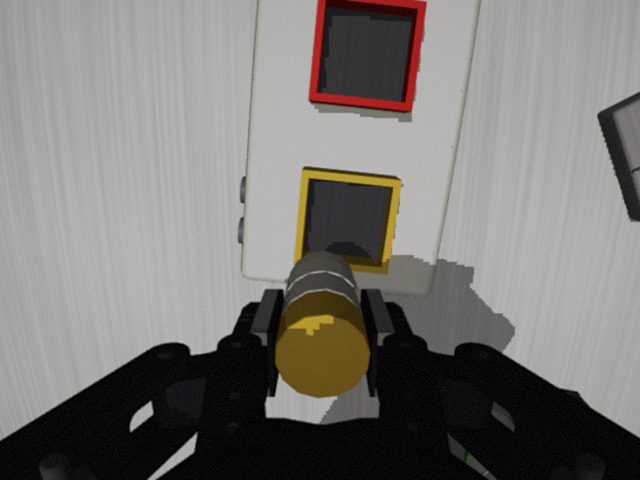

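The vial is held with its cap at (322,345), and the yellow well is ahead at (350,220). I'll align over the well.

```bash
python3 -m crank '[{"translation":[0,1.0,0.8],"twist":[0.9,-1.3,0],"hand":2.6},{"translation":[0,0.5,0.2],"twist":[0,0,0],"hand":2.6},{"translation":[0,0,0],"twist":[0,0,0],"hand":2.6},{"translation":[0,0,0],"twist":[0,0,0],"hand":2.6},{"translation":[0,0,0],"twist":[0,0,0],"hand":2.6},{"translation":[0,0,0],"twist":[0,0,0],"hand":2.6}]'
python3 w.py 468.7,255.4,140
```

```text
t: 19.98
ee_pos: [469.2, 245.5, 175.1]
eef_rot: [-2.113, 1.567, -2.123]
wrist_force: [0.5, 0.3, -0.0]
gripper_width: 28.7
p [469.2 245.5 175.1] t 19.9833 grip 28.7 F [ 0.5  0.3 -0. ]
twist [-0.6 -0.1  0.2]
468.7,255.4,140 shift cm [ 3.5   1.   -0.05]
```

```bash
python3 -m crank '[{"translation":[0,1,0],"twist":[-0.6,0,0.2],"hand":2.6},{"translation":[1,0,0],"twist":[0,0,0],"hand":2.6},{"translation":[1,0,0],"twist":[0,0,0],"hand":2.6},{"translation":[0.8,0,0],"twist":[0,0,0],"hand":2.6},{"translation":[0,0,0],"twist":[0,0,0],"hand":2.6},{"translation":[0,0,0],"twist":[0,0,0],"hand":2.6}]'
python3 w.py 468.7,255.4,117
```

```text
t: 20.48
ee_pos: [468.7, 255.5, 143.4]
eef_rot: [-3.129, 1.567, -3.129]
wrist_force: [-0.4, 0.2, -0.7]
gripper_width: 29.1
p [468.7 255.5 143.4] t 20.4833 grip 29.1 F [-0.4  0.2 -0.7]
twist [ 0.  -0.2  0. ]
468.7,255.4,117 shift cm [ 2.64 -0.01  0.01]
```

```bash
python3 -m crank '[{"translation":[0.8,0,0],"twist":[0,0,0],"hand":2.6},{"translation":[0.8,0,0],"twist":[0,0,0],"hand":2.6},{"translation":[0.6,0,0],"twist":[0,0,0],"hand":2.6},{"translation":[0.3,0,0],"twist":[0,0,0],"hand":2.6},{"translation":[0,0,0],"twist":[0,0,0],"hand":2.6},{"translation":[0,0,0],"twist":[0,0,0],"hand":2.6}]'
python3 w.py 468.7,255.4,116
```

```text
t: 20.98
ee_pos: [468.7, 255.6, 115.6]
eef_rot: [-3.033, 1.567, -3.032]
wrist_force: [-0.6, -0.6, 2.7]
gripper_width: 29.2
p [468.7 255.6 115.6] t 20.9833 grip 29.2 F [-0.6 -0.6  2.7]
twist [ 0.  -0.2  0. ]
468.7,255.4,116 shift cm [-0.04 -0.02  0.  ]
```

```bash
python3 -m crank '[{"translation":[0,0,0],"twist":[0,0,0],"hand":4},{"translation":[0,0,0],"twist":[0,0,0],"hand":5.5},{"translation":[0,0,0],"twist":[0,0,0],"hand":5.5},{"translation":[0,0,0],"twist":[0,0,0],"hand":5.5},{"translation":[-1.5,0,0],"twist":[0,0,0],"hand":5.5},{"translation":[-2.5,0,0],"twist":[0,0,0],"hand":5.5},{"translation":[-3,0,0],"twist":[0,0,0],"hand":5.5},{"translation":[-1.5,0,0],"twist":[0,0,0],"hand":5.5},{"translation":[0,0,0],"twist":[0,0,0],"hand":5.5}]'
python3 - <<'E'
from h import *
c=cam("wrist");save(c,"pics/w6.png");W=cloud(c);z=W[...,2];hsv=cv2.cvtColor(c["frame"],cv2.COLOR_RGB2HSV);h=hsv[...,0]
m=(h>12)&(h<35)&(hsv[...,1]>110)&(z>110);print(m.sum(),np.median(z[m]),cv2.minEnclosingCircle(W[m&(z>126)][:,:2].astype(np.float32)))
E
python3 w.py 496,-339,190
```

```text
t: 21.73
ee_pos: [468.2, 255.4, 203.4]
eef_rot: [-3.004, 1.565, -3.003]
wrist_force: [0.9, -0.1, 0.6]
gripper_width: 55.0
5064 130.89658880596448 ((468.99755859375, 265.3824157714844), 62.96669387817383)
p [467.9 255.1 202.3] t 21.7833 grip 54.8 F [ 0.2  0.6 -1.5]
twist [ 0.1 -0.4  0.1]
496,-339,190 shift cm [  1.29 -59.41   2.76]
```

The yellow vial's top is at 130.9 mm (expected 131), so it is fully seated. Next is the red vial.

```bash
python3 -m crank '[{"translation":[0,-4,0.2],"twist":[0,0,0],"hand":5.5},{"translation":[0,-4,0.2],"twist":[0,0,0],"hand":5.5},{"translation":[0,-4,0.2],"twist":[0,0,0],"hand":5.5},{"translation":[0,-4,0.2],"twist":[0,0,0],"hand":5.5},{"translation":[0,-4,0.2],"twist":[0,0,0],"hand":5.5},{"translation":[0,-4,0.2],"twist":[0,0,0],"hand":5.5},{"translation":[0,-4,0.2],"twist":[0,0,0],"hand":5.5},{"translation":[0,-4,0.2],"twist":[0,0,0],"hand":5.5},{"translation":[0,-4,0.2],"twist":[0,0,0],"hand":5.5},{"translation":[0,-4,0.2],"twist":[0,0,0],"hand":5.5}]'
python3 w.py 496,-339,190
```

```text
t: 22.62
ee_pos: [485.3, -148.8, 190.8]
eef_rot: [2.781, 1.552, 2.804]
wrist_force: [0.5, 1.0, 0.3]
gripper_width: 55.0
p [ 485.3 -148.8  190.8] t 22.6167 grip 55.0 F [0.5 1.  0.3]
twist [ 1.3 -1.  -0.4]
496,-339,190 shift cm [ -0.05 -19.04   0.63]
```

```bash
python3 -m crank '[{"translation":[0,-3.8,0.1],"twist":[1.3,-1,-0.4],"hand":5.5},{"translation":[0,-3.8,0.2],"twist":[0,0,0],"hand":5.5},{"translation":[0,-3.8,0.2],"twist":[0,0,0],"hand":5.5},{"translation":[0,-3,0.2],"twist":[0,0,0],"hand":5.5},{"translation":[0,-1.5,0.1],"twist":[0,0,0],"hand":5.5},{"translation":[0,-0.6,0],"twist":[0,0,0],"hand":5.5},{"translation":[0,0,0],"twist":[0,0,0],"hand":5.5},{"translation":[0,0,0],"twist":[0,0,0],"hand":5.5},{"translation":[0,0,0],"twist":[0,0,0],"hand":5.5}]'
python3 w.py 496,-339.2,120
```

```text
t: 23.37
ee_pos: [485.5, -327.9, 178.6]
eef_rot: [2.845, 1.556, 2.832]
wrist_force: [0.4, 0.5, 0.0]
gripper_width: 54.8
p [ 485.5 -327.9  178.6] t 23.3667 grip 54.8 F [0.4 0.5 0. ]
twist [-0.7 -0.8 -0.3]
496,-339.2,120 shift cm [ 5.84 -1.15  1.15]
```

```bash
python3 -m crank '[{"translation":[1,-1.1,1.1],"twist":[-0.7,-0.8,-0.3],"hand":5.5},{"translation":[2.2,0,0],"twist":[0,0,0],"hand":5.5},{"translation":[1.5,0,0],"twist":[0,0,0],"hand":5.5},{"translation":[0.6,0,0],"twist":[0,0,0],"hand":5.5},{"translation":[0,0,0],"twist":[0,0,0],"hand":5.5},{"translation":[0,0,0],"twist":[0,0,0],"hand":5.5},{"translation":[0,0,0],"twist":[0,0,0],"hand":5.5}]'
python3 w.py 496,-339.2,54
```

```text
t: 23.95
ee_pos: [501.7, -325.3, 126.8]
eef_rot: [0.314, 1.566, 0.333]
wrist_force: [-0.1, 0.0, 0.1]
gripper_width: 55.3
p [ 501.7 -325.3  126.8] t 23.95 grip 55.3 F [-0.1  0.   0.1]
twist [ 1.1  0.2 -0.1]
496,-339.2,54 shift cm [ 7.28 -1.39 -0.63]
```

```bash
python3 -m crank '[{"translation":[0,-1.4,-0.6],"twist":[1.1,0.2,0],"hand":5.5},{"translation":[0,0,0],"twist":[0,0,0],"hand":5.5},{"translation":[0,0,0],"twist":[0,0,0],"hand":5.5},{"translation":[0,0,0],"twist":[0,0,0],"hand":5.5},{"translation":[0,0,0],"twist":[0,0,0],"hand":5.5}]'
python3 w.py 496,-339.2,54
```

```text
t: 24.37
ee_pos: [496.6, -341.9, 130.3]
eef_rot: [-0.425, 1.566, -0.427]
wrist_force: [0.1, -0.6, -0.5]
gripper_width: 55.1
p [ 496.6 -341.9  130.3] t 24.3667 grip 55.1 F [ 0.1 -0.6 -0.5]
twist [-0.1  0.3  0.1]
496,-339.2,54 shift cm [ 7.63  0.29 -0.1 ]
```

```bash
python3 -m crank '[{"translation":[1.5,0.4,-0.2],"twist":[0,0,0],"hand":5.5},{"translation":[1.5,0,0],"twist":[0,0,0],"hand":5.5},{"translation":[1.5,0,0],"twist":[0,0,0],"hand":5.5},{"translation":[1.5,0,0],"twist":[0,0,0],"hand":5.5},{"translation":[0.7,0,0],"twist":[0,0,0],"hand":5.5},{"translation":[0.3,0,0],"twist":[0,0,0],"hand":5.5},{"translation":[0,0,0],"twist":[0,0,0],"hand":5.5},{"translation":[0,0,0],"twist":[0,0,0],"hand":5.5}]'
python3 w.py 496,-339.2,54
```

```text
t: 25.03
ee_pos: [496.7, -339.6, 60.4]
eef_rot: [-0.498, 1.56, -0.502]
wrist_force: [0.1, -0.6, 0.0]
gripper_width: 54.8
p [ 496.7 -339.6   60.4] t 25.0333 grip 54.8 F [ 0.1 -0.6  0. ]
twist [-0.2  0.5  0.3]
496,-339.2,54 shift cm [ 0.64  0.05 -0.08]
```

```bash
python3 -m crank '[{"translation":[0.6,0,-0.1],"twist":[0,0.5,0.3],"hand":5.5},{"translation":[0,0,0],"twist":[0,0,0],"hand":5.5},{"translation":[0,0,0],"twist":[0,0,0],"hand":2.6},{"translation":[0,0,0],"twist":[0,0,0],"hand":2.6},{"translation":[0,0,0],"twist":[0,0,0],"hand":2.6},{"translation":[0,0,0],"twist":[0,0,0],"hand":2.6},{"translation":[0,0,0],"twist":[0,0,0],"hand":2.6},{"translation":[0,0,0],"twist":[0,0,0],"hand":2.6},{"translation":[0,0,0],"twist":[0,0,0],"hand":2.6}]' 40
python3 w.py
```

```text
t: 25.78
ee_pos: [497.4, -340.9, 57.1]
eef_rot: [-0.532, 1.566, -0.536]
wrist_force: [-0.0, 0.3, 0.2]
gripper_width: 28.8
p [ 497.4 -340.9   57.1] t 25.7833 grip 28.8 F [-0.   0.3  0.2]
twist [-0.2  0.2  0.1]
```

```bash
python3 -m crank '[{"translation":[-1.5,0,0],"twist":[0,0,0],"hand":2.6},{"translation":[-3,0,0],"twist":[0,0,0],"hand":2.6},{"translation":[-3,0,0],"twist":[0,0,0],"hand":2.6},{"translation":[-3,0,0],"twist":[0,0,0],"hand":2.6},{"translation":[-2.5,0,0],"twist":[0,0,0],"hand":2.6},{"translation":[-1,0,0],"twist":[0,0,0],"hand":2.6},{"translation":[0,0,0],"twist":[0,0,0],"hand":2.6},{"translation":[0,0,0],"twist":[0,0,0],"hand":2.6}]'
python3 w.py 476.5,345.3,210
```

```text
t: 26.45
ee_pos: [495.3, -339.3, 200.3]
eef_rot: [2.346, 1.57, 2.343]
wrist_force: [-0.5, -0.8, 0.1]
gripper_width: 29.0
p [ 495.3 -339.3  200.3] t 26.45 grip 29.0 F [-0.5 -0.8  0.1]
twist [-0.2 -0.  -0.1]
476.5,345.3,210 shift cm [-0.91 68.46 -2.1 ]
```

```bash
python3 -m crank '[{"translation":[-0.3,2,-0.1],"twist":[0,0,0],"hand":2.6},{"translation":[-0.4,3.8,-0.1],"twist":[0,0,0],"hand":2.6},{"translation":[-0.4,3.8,-0.1],"twist":[0,0,0],"hand":2.6},{"translation":[-0.4,3.8,-0.1],"twist":[0,0,0],"hand":2.6},{"translation":[-0.4,3.8,-0.1],"twist":[0,0,0],"hand":2.6},{"translation":[-0.4,3.8,-0.1],"twist":[0,0,0],"hand":2.6},{"translation":[-0.4,3.8,-0.1],"twist":[0,0,0],"hand":2.6},{"translation":[-0.4,3.8,-0.1],"twist":[0,0,0],"hand":2.6},{"translation":[-0.4,3.8,-0.1],"twist":[0,0,0],"hand":2.6},{"translation":[-0.4,3.8,-0.1],"twist":[0,0,0],"hand":2.6}]'
python3 w.py 476.5,345.3,225
```

```text
t: 27.28
ee_pos: [478.4, 26.4, 222.2]
eef_rot: [2.926, 1.542, 2.901]
wrist_force: [0.4, -0.1, -0.5]
gripper_width: 28.9
p [478.4  26.4 222.2] t 27.2833 grip 28.9 F [ 0.4 -0.1 -0.5]
twist [-1.5 -1.6 -0.4]
476.5,345.3,225 shift cm [-0.06 31.87 -1.  ]
```

```bash
python3 -m crank '[{"translation":[-0.2,3.8,0],"twist":[-1.5,-1.6,-0.4],"hand":2.6},{"translation":[-0.2,3.8,0],"twist":[0,0,0],"hand":2.6},{"translation":[-0.2,3.8,0],"twist":[0,0,0],"hand":2.6},{"translation":[-0.2,3.8,0],"twist":[0,0,0],"hand":2.6},{"translation":[-0.2,3.8,0],"twist":[0,0,0],"hand":2.6},{"translation":[-0.2,3.8,0],"twist":[0,0,0],"hand":2.6},{"translation":[-0.2,3.2,0],"twist":[0,0,0],"hand":2.6},{"translation":[-0.1,2,0],"twist":[0,0,0],"hand":2.6},{"translation":[0,1,0],"twist":[0,0,0],"hand":2.6},{"translation":[0,0,0],"twist":[0,0,0],"hand":2.6}]'
python3 w.py 476.5,345.3,190
```

```text
t: 28.12
ee_pos: [465.7, 336.0, 219.9]
eef_rot: [-3.053, 1.544, -3.039]
wrist_force: [-0.5, -0.5, -0.2]
gripper_width: 28.7
p [465.7 336.  219.9] t 28.1167 grip 28.7 F [-0.5 -0.5 -0.2]
twist [ 0.8 -1.5  0.1]
476.5,345.3,190 shift cm [2.96 0.92 1.17]
```

```bash
python3 -m crank '[{"translation":[0,0.7,1],"twist":[0.8,-1.5,0],"hand":2.6},{"translation":[1,0,0.1],"twist":[0,0,0],"hand":2.6},{"translation":[1,0,0],"twist":[0,0,0],"hand":2.6},{"translation":[0.5,0,0],"twist":[0,0,0],"hand":2.6},{"translation":[0,0,0],"twist":[0,0,0],"hand":2.6},{"translation":[0,0,0],"twist":[0,0,0],"hand":2.6},{"translation":[0,0,0],"twist":[0,0,0],"hand":2.6}]'
python3 w.py 476.5,345.3,145
```

```text
t: 28.7
ee_pos: [475.8, 332.3, 185.1]
eef_rot: [-2.208, 1.553, -2.214]
wrist_force: [0.0, -0.2, -0.6]
gripper_width: 28.8
p [475.8 332.3 185.1] t 28.7 grip 28.8 F [ 0.  -0.2 -0.6]
twist [-0.4 -0.6  0.8]
476.5,345.3,145 shift cm [3.99 1.36 0.1 ]
```

```bash
python3 -m crank '[{"translation":[0,1.3,0],"twist":[-0.4,-0.6,0.8],"hand":2.6},{"translation":[1,0,0],"twist":[0,0,0],"hand":2.6},{"translation":[1.2,0,0],"twist":[0,0,0],"hand":2.6},{"translation":[0.8,0,0],"twist":[0,0,0],"hand":2.6},{"translation":[0,0,0],"twist":[0,0,0],"hand":2.6},{"translation":[0,0,0],"twist":[0,0,0],"hand":2.6}]'
python3 w.py 476.5,345.3,117
```

```text
t: 29.2
ee_pos: [476.3, 346.4, 152.4]
eef_rot: [0.76, 1.568, 0.761]
wrist_force: [0.8, 0.1, -0.4]
gripper_width: 29.0
p [476.3 346.4 152.4] t 29.2 grip 29.0 F [ 0.8  0.1 -0.4]
twist [ 0.   0.1 -0.1]
476.5,345.3,117 shift cm [ 3.54 -0.12  0.01]
```

```bash
python3 -m crank '[{"translation":[1,-0.1,0],"twist":[0,0,0],"hand":2.6},{"translation":[1,0,0],"twist":[0,0,0],"hand":2.6},{"translation":[0.8,0,0],"twist":[0,0,0],"hand":2.6},{"translation":[0.4,0,0],"twist":[0,0,0],"hand":2.6},{"translation":[0.2,0,0],"twist":[0,0,0],"hand":2.6},{"translation":[0,0,0],"twist":[0,0,0],"hand":2.6},{"translation":[0,0,0],"twist":[0,0,0],"hand":2.6}]'
python3 w.py 476.5,345.3,117
```

```text
t: 29.78
ee_pos: [476.8, 346.0, 116.3]
eef_rot: [0.508, 1.567, 0.509]
wrist_force: [0.4, 0.0, -0.0]
gripper_width: 29.2
p [476.8 346.  116.3] t 29.7833 grip 29.2 F [ 0.4  0.  -0. ]
twist [ 0.   0.2 -0.1]
476.5,345.3,117 shift cm [-0.07 -0.07 -0.03]
```

```bash
python3 -m crank '[{"translation":[0.15,0,0],"twist":[0,0,0],"hand":2.6},{"translation":[0,0,0],"twist":[0,0,0],"hand":2.6},{"translation":[0,0,0],"twist":[0,0,0],"hand":4},{"translation":[0,0,0],"twist":[0,0,0],"hand":5.5},{"translation":[0,0,0],"twist":[0,0,0],"hand":5.5},{"translation":[0,0,0],"twist":[0,0,0],"hand":5.5},{"translation":[-1.5,0,0],"twist":[0,0,0],"hand":5.5},{"translation":[-2.5,0,0],"twist":[0,0,0],"hand":5.5},{"translation":[-3,0,0],"twist":[0,0,0],"hand":5.5},{"translation":[-3,0,0],"twist":[0,0,0],"hand":5.5}]'
python3 - <<'E'
from h import *
c=cam("wrist");save(c,"pics/w7.png");W=cloud(c);z=W[...,2];hsv=cv2.cvtColor(c["frame"],cv2.COLOR_RGB2HSV);h=hsv[...,0];s=hsv[...,1]>110
for q in((h>12)&(h<35),(h<8)|(h>172)):
    m=q&s&(z>110)&(z<150);print(m.sum(),np.median(z[m]) if m.any() else 0)
E
python3 w.py 581,-42,200
```

```text
t: 30.62
ee_pos: [473.3, 343.1, 211.1]
eef_rot: [-2.556, 1.56, -2.554]
wrist_force: [0.1, 0.6, -0.3]
gripper_width: 54.7
2256 129.7382107342084
2626 130.05437639570854
p [475.6 345.6 217.4] t 30.6667 grip 55.3 F [1.2 1.8 4.2]
twist [ 0.1 -0.1  0. ]
581,-42,200 shift cm [  1.76 -38.77  10.49]
```

View pics/w7.png

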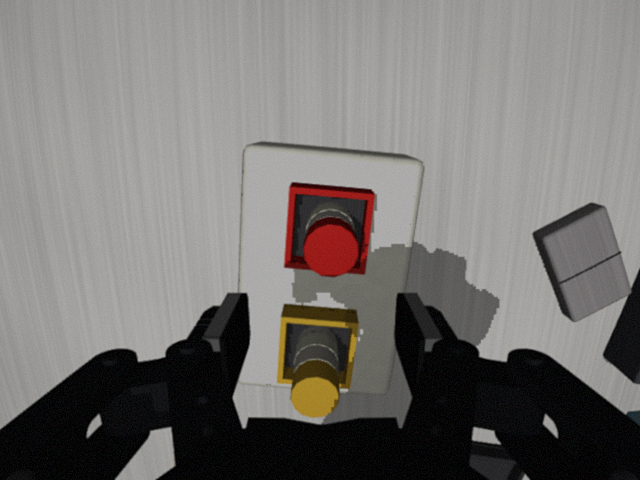

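Both vials are upright in the wells of their cap colours: red at (331,245), yellow at (316,390), tops near 130 mm. Now I'll return the blue bottle.

```bash
python3 -m crank '[{"translation":[0,-3.9,1],"twist":[0,0,0],"hand":6.5},{"translation":[0,-3.9,1],"twist":[0,0,0],"hand":6.5},{"translation":[0,-3.9,1],"twist":[0,0,0],"hand":6.5},{"translation":[0,-3.9,1],"twist":[0,0,0],"hand":6.5},{"translation":[0,-3.9,1],"twist":[0,0,0],"hand":6.5},{"translation":[0,-3.9,1],"twist":[0,0,0],"hand":6.5},{"translation":[0,-3.9,1],"twist":[0,0,0],"hand":6.5},{"translation":[0,-3.9,1],"twist":[0,0,0],"hand":6.5},{"translation":[0,-3.9,1],"twist":[0,0,0],"hand":6.5},{"translation":[0,-3,1],"twist":[0,0,0],"hand":6.5}]'
python3 w.py 581.3,-42,190
```

```text
t: 31.5
ee_pos: [581.0, -36.2, 218.9]
eef_rot: [0.818, 1.557, 0.84]
wrist_force: [0.7, 0.3, 0.0]
gripper_width: 65.0
p [581.  -36.2 218.9] t 31.5 grip 65.0 F [0.7 0.3 0. ]
twist [ 1.3  0.5 -0.6]
581.3,-42,190 shift cm [ 2.88 -0.6  -0.01]
```

```bash
python3 -m crank '[{"translation":[0,0,0],"twist":[1.3,0.5,-0.6],"hand":6.5},{"translation":[1.5,0,0],"twist":[0,0,0],"hand":6.5},{"translation":[1.5,0,0],"twist":[0,0,0],"hand":6.5},{"translation":[0.5,0,0],"twist":[0,0,0],"hand":6.5},{"translation":[0,0,0],"twist":[0,0,0],"hand":6.5},{"translation":[0,0,0],"twist":[0,0,0],"hand":6.5}]'
python3 w.py 581.3,-42,124
```

```text
t: 32.0
ee_pos: [583.4, -51.3, 180.6]
eef_rot: [-1.439, 1.565, -1.461]
wrist_force: [0.4, 0.0, 1.2]
gripper_width: 65.1
p [583.4 -51.3 180.6] t 32.0 grip 65.1 F [0.4 0.  1.2]
twist [-1.3  0.   0.3]
581.3,-42,124 shift cm [ 5.66  0.95 -0.23]
```

```bash
python3 -m crank '[{"translation":[0,0.9,-0.2],"twist":[-1.3,0,0.3],"hand":6.5},{"translation":[0.3,0,0],"twist":[0,0,0],"hand":6.5},{"translation":[1.5,0,0],"twist":[0,0,0],"hand":6.5},{"translation":[1.5,0,0],"twist":[0,0,0],"hand":6.5},{"translation":[1.2,0,0],"twist":[0,0,0],"hand":6.5},{"translation":[0.4,0,0],"twist":[0,0,0],"hand":6.5},{"translation":[0,0,0],"twist":[0,0,0],"hand":6.5},{"translation":[0,0,0],"twist":[0,0,0],"hand":6.5}]'
python3 w.py 581.3,-42,124
```

```text
t: 32.67
ee_pos: [584.1, -36.6, 134.0]
eef_rot: [0.125, 1.562, 0.135]
wrist_force: [0.3, 0.5, 1.0]
gripper_width: 64.9
p [584.1 -36.6 134. ] t 32.6667 grip 64.9 F [0.3 0.5 1. ]
twist [ 0.6  0.5 -0.1]
581.3,-42,124 shift cm [ 1.   -0.54 -0.3 ]
```

```bash
python3 -m crank '[{"translation":[0.6,-0.5,-0.3],"twist":[0.5,0.4,0],"hand":6.5},{"translation":[0.4,0,0],"twist":[0,0,0],"hand":6.5},{"translation":[0,0,0],"twist":[0,0,0],"hand":6.5},{"translation":[0,0,0],"twist":[0,0,0],"hand":6.5},{"translation":[0,0,0],"twist":[0,0,0],"hand":6.5}]'
python3 w.py 581.3,-42,124
```

```text
t: 33.08
ee_pos: [582.2, -42.4, 124.9]
eef_rot: [0.133, 1.566, 0.133]
wrist_force: [-0.1, -0.2, 0.6]
gripper_width: 64.6
p [582.2 -42.4 124.9] t 33.0833 grip 64.6 F [-0.1 -0.2  0.6]
twist [-0.   0.3 -0. ]
581.3,-42,124 shift cm [ 0.09  0.04 -0.09]
```

```bash
python3 -m crank '[{"translation":[0.1,0,-0.1],"twist":[0,0,0],"hand":3.8},{"translation":[0,0,0],"twist":[0,0,0],"hand":3.8},{"translation":[0,0,0],"twist":[0,0,0],"hand":3.8},{"translation":[0,0,0],"twist":[0,0,0],"hand":3.8},{"translation":[0,0,0],"twist":[0,0,0],"hand":3.8},{"translation":[0,0,0],"twist":[0,0,0],"hand":3.8},{"translation":[0,0,0],"twist":[0,0,0],"hand":3.8},{"translation":[0,0,0],"twist":[0,0,0],"hand":3.8}]' 50
python3 w.py
```

```text
t: 33.75
ee_pos: [581.2, -42.5, 124.5]
eef_rot: [0.059, 1.565, 0.059]
wrist_force: [-0.1, 0.3, -0.1]
gripper_width: 40.4
p [581.2 -42.5 124.5] t 33.75 grip 40.4 F [-0.1  0.3 -0.1]
twist [ 0.   0.3 -0. ]
```

```bash
python3 -m crank '[{"translation":[-1,0,0],"twist":[0,0,0],"hand":3.8},{"translation":[-2,0,0],"twist":[0,0,0],"hand":3.8},{"translation":[-2.5,0,0],"twist":[0,0,0],"hand":3.8},{"translation":[-2.5,0,0],"twist":[0,0,0],"hand":3.8},{"translation":[-1.5,0,0],"twist":[0,0,0],"hand":3.8},{"translation":[0,0,0],"twist":[0,0,0],"hand":3.8},{"translation":[0,0,0],"twist":[0,0,0],"hand":3.8}]'
python3 w.py 447,-338,200
```

```text
t: 34.33
ee_pos: [578.0, -42.1, 222.7]
eef_rot: [2.453, 1.568, 2.454]
wrist_force: [0.0, -0.3, -3.6]
gripper_width: 40.8
p [578.  -42.1 222.7] t 34.3333 grip 40.8 F [ 0.  -0.3 -3.6]
twist [ 0.1 -0.1 -0.1]
447,-338,200 shift cm [  2.25 -29.58 -13.13]
```

```bash
python3 -m crank '[{"translation":[0,-2,-0.9],"twist":[0,0,0],"hand":3.8},{"translation":[0,-3.6,-1.6],"twist":[0,0,0],"hand":3.8},{"translation":[0,-3.6,-1.6],"twist":[0,0,0],"hand":3.8},{"translation":[0,-3.6,-1.6],"twist":[0,0,0],"hand":3.8},{"translation":[0,-3.6,-1.6],"twist":[0,0,0],"hand":3.8},{"translation":[0,-3.6,-1.6],"twist":[0,0,0],"hand":3.8},{"translation":[0,-3.6,-1.6],"twist":[0,0,0],"hand":3.8},{"translation":[0,-3,-1.3],"twist":[0,0,0],"hand":3.8},{"translation":[0,-1.5,-0.6],"twist":[0,0,0],"hand":3.8},{"translation":[0,0,0],"twist":[0,0,0],"hand":3.8}]'
python3 w.py 447,-338,160
```

```text
t: 35.17
ee_pos: [444.0, -330.6, 209.0]
eef_rot: [2.427, 1.55, 2.437]
wrist_force: [0.1, -0.0, -2.7]
gripper_width: 40.6
p [ 444.  -330.6  209. ] t 35.1667 grip 40.6 F [ 0.1 -0.  -2.7]
twist [ 0.6 -0.9 -0.8]
447,-338,160 shift cm [ 4.89 -0.81  0.37]
```

```bash
python3 -m crank '[{"translation":[0,-0.3,0.3],"twist":[0.6,-0.9,-0.8],"hand":3.8},{"translation":[2,0,0],"twist":[0,0,0],"hand":3.8},{"translation":[2,0,0],"twist":[0,0,0],"hand":3.8},{"translation":[1,0,0],"twist":[0,0,0],"hand":3.8},{"translation":[0,0,0],"twist":[0,0,0],"hand":3.8},{"translation":[0,0,0],"twist":[0,0,0],"hand":3.8},{"translation":[0,0,0],"twist":[0,0,0],"hand":3.8}]'
python3 w.py 447,-338,127
```

```text
t: 35.75
ee_pos: [448.6, -328.0, 153.7]
eef_rot: [1.274, 1.567, 1.276]
wrist_force: [0.7, 0.1, -1.6]
gripper_width: 40.8
p [ 448.6 -328.   153.7] t 35.75 grip 40.8 F [ 0.7  0.1 -1.6]
twist [ 0.1  0.1 -0.2]
447,-338,127 shift cm [ 2.67 -1.01 -0.16]
```

```bash
python3 -m crank '[{"translation":[0,-1,-0.1],"twist":[0,0,-0.2],"hand":3.8},{"translation":[1,0,0],"twist":[0,0,0],"hand":3.8},{"translation":[0.8,0,0],"twist":[0,0,0],"hand":3.8},{"translation":[0.4,0,0],"twist":[0,0,0],"hand":3.8},{"translation":[0,0,0],"twist":[0,0,0],"hand":3.8},{"translation":[0,0,0],"twist":[0,0,0],"hand":3.8}]'
python3 w.py 447,-338,125.5
```

```text
t: 36.25
ee_pos: [449.7, -339.6, 132.3]
eef_rot: [-0.651, 1.564, -0.648]
wrist_force: [0.7, -0.7, -2.8]
gripper_width: 40.5
p [ 449.7 -339.6  132.3] t 36.25 grip 40.5 F [ 0.7 -0.7 -2.8]
twist [0.2 0.3 0.2]
447,-338,125.5 shift cm [ 0.67  0.17 -0.28]
```

```bash
python3 -m crank '[{"translation":[0.3,0.15,-0.3],"twist":[0.2,0.3,0.2],"hand":3.8},{"translation":[0.3,0,0],"twist":[0,0,0],"hand":3.8},{"translation":[0.15,0,0],"twist":[0,0,0],"hand":3.8},{"translation":[0,0,0],"twist":[0,0,0],"hand":3.8},{"translation":[0,0,0],"twist":[0,0,0],"hand":3.8}]'
python3 w.py 447,-338,125.5
```

```text
t: 36.67
ee_pos: [447.3, -338.7, 125.9]
eef_rot: [-1.119, 1.568, -1.12]
wrist_force: [0.3, -0.0, -2.9]
gripper_width: 40.9
p [ 447.3 -338.7  125.9] t 36.6667 grip 40.9 F [ 0.3 -0.  -2.9]
twist [-0.1  0.1  0.1]
447,-338,125.5 shift cm [ 0.04  0.07 -0.03]
```

```bash
python3 -m crank '[{"translation":[0.2,0,0],"twist":[0,0,0],"hand":3.8},{"translation":[0,0,0],"twist":[0,0,0],"hand":3.8},{"translation":[0,0,0],"twist":[0,0,0],"hand":5},{"translation":[0,0,0],"twist":[0,0,0],"hand":6.3},{"translation":[0,0,0],"twist":[0,0,0],"hand":6.3},{"translation":[0,0,0],"twist":[0,0,0],"hand":6.3},{"translation":[-1.5,0,0],"twist":[0,0,0],"hand":6.5},{"translation":[-2.5,0,0],"twist":[0,0,0],"hand":6.5},{"translation":[-3,0,0],"twist":[0,0,0],"hand":6.5},{"translation":[-2.5,0,0],"twist":[0,0,0],"hand":6.5}]'
python3 - <<'E'
from h import *
c=cam("wrist");W=cloud(c);hsv=cv2.cvtColor(c["frame"],cv2.COLOR_RGB2HSV);h=hsv[...,0];z=W[...,2]
m=(hsv[...,1]>110)&(h>95)&(h<130)&(z>125)&(z<145);print(m.sum(),cv2.minEnclosingCircle(W[m][:,:2].astype(np.float32)),np.median(z[m]))
E
python3 w.py 603.5,48.7,205
```

```text
t: 37.5
ee_pos: [445.4, -337.0, 218.0]
eef_rot: [2.609, 1.564, 2.609]
wrist_force: [0.0, -1.0, 0.6]
gripper_width: 65.1
4482 ((447.6243591308594, -340.0246887207031), 20.833646774291992) 135.06441822360526
p [ 447.7 -338.3  222.9] t 37.55 grip 65.2 F [ 1.4 -0.6  3.5]
twist [0.  0.  0.1]
603.5,48.7,205 shift cm [ 1.73 38.7  15.58]
```

The blue bottle stands on its pad within about 2 mm, top at 135 mm. Now the green bottle.

```bash
python3 -m crank '[{"translation":[0,3.7,1.6],"twist":[0,0,0],"hand":6.5},{"translation":[0,3.7,1.6],"twist":[0,0,0],"hand":6.5},{"translation":[0,3.7,1.6],"twist":[0,0,0],"hand":6.5},{"translation":[0,3.7,1.6],"twist":[0,0,0],"hand":6.5},{"translation":[0,3.7,1.6],"twist":[0,0,0],"hand":6.5},{"translation":[0,3.7,1.6],"twist":[0,0,0],"hand":6.5},{"translation":[0,3.7,1.6],"twist":[0,0,0],"hand":6.5},{"translation":[0,3.7,1.6],"twist":[0,0,0],"hand":6.5},{"translation":[0,3.7,1.6],"twist":[0,0,0],"hand":6.5},{"translation":[0,3.2,1.4],"twist":[0,0,0],"hand":6.5}]'
python3 w.py 603.5,48.7,180
```

```text
t: 38.38
ee_pos: [614.3, 24.9, 222.6]
eef_rot: [-1.024, 1.556, -1.05]
wrist_force: [0.6, -0.2, 0.3]
gripper_width: 64.8
p [614.3  24.9 222.6] t 38.3833 grip 64.8 F [ 0.6 -0.2  0.3]
twist [-1.4  0.4  0.7]
603.5,48.7,180 shift cm [ 4.22  2.4  -1.17]
```

```bash
python3 -m crank '[{"translation":[0,1,-1],"twist":[-1.4,0.4,0.7],"hand":6.5},{"translation":[1.5,0.5,0],"twist":[0,0,0],"hand":6.5},{"translation":[1.5,0,0],"twist":[0,0,0],"hand":6.5},{"translation":[1,0,0],"twist":[0,0,0],"hand":6.5},{"translation":[0,0,0],"twist":[0,0,0],"hand":6.5},{"translation":[0,0,0],"twist":[0,0,0],"hand":6.5},{"translation":[0,0,0],"twist":[0,0,0],"hand":6.5}]'
python3 w.py 603.5,48.7,124
```

```text
t: 38.97
ee_pos: [605.2, 54.6, 180.4]
eef_rot: [1.307, 1.562, 1.326]
wrist_force: [-0.7, 0.3, 0.1]
gripper_width: 65.0
p [605.2  54.6 180.4] t 38.9667 grip 65.0 F [-0.7  0.3  0.1]
twist [ 1.1  0.1 -0.5]
603.5,48.7,124 shift cm [ 5.63 -0.63 -0.2 ]
```

```bash
python3 -m crank '[{"translation":[0,-0.6,-0.2],"twist":[1.1,0.1,-0.5],"hand":6.5},{"translation":[0.3,0,0],"twist":[0,0,0],"hand":6.5},{"translation":[1.2,0,0],"twist":[0,0,0],"hand":6.5},{"translation":[1,0,0],"twist":[0,0,0],"hand":6.5},{"translation":[1,0,0],"twist":[0,0,0],"hand":6.5},{"translation":[0.5,0,0],"twist":[0,0,0],"hand":6.5},{"translation":[0,0,0],"twist":[0,0,0],"hand":6.5},{"translation":[0,0,0],"twist":[0,0,0],"hand":6.5}]'
python3 w.py 603.5,48.7,124
```

```text
t: 39.63
ee_pos: [604.1, 44.6, 137.5]
eef_rot: [-0.814, 1.567, -0.822]
wrist_force: [-0.4, 0.3, 0.6]
gripper_width: 65.2
p [604.1  44.6 137.5] t 39.6333 grip 65.2 F [-0.4  0.3  0.6]
twist [-0.4  0.1  0.2]
603.5,48.7,124 shift cm [ 1.35  0.41 -0.07]
```

```bash
python3 -m crank '[{"translation":[0.7,0.4,-0.1],"twist":[-0.4,0,0.2],"hand":6.5},{"translation":[0.6,0,0],"twist":[0,0,0],"hand":6.5},{"translation":[0,0,0],"twist":[0,0,0],"hand":6.5},{"translation":[0,0,0],"twist":[0,0,0],"hand":6.5},{"translation":[0,0,0],"twist":[0,0,0],"hand":6.5}]'
python3 w.py 603.5,48.7,124
```

```text
t: 40.05
ee_pos: [603.2, 49.9, 123.1]
eef_rot: [0.597, 1.568, 0.598]
wrist_force: [-0.4, -0.7, 0.2]
gripper_width: 65.0
p [603.2  49.9 123.1] t 40.05 grip 65.0 F [-0.4 -0.7  0.2]
twist [ 0.1  0.2 -0.1]
603.5,48.7,124 shift cm [-0.09 -0.12  0.03]
```

```bash
python3 -m crank '[{"translation":[-0.1,-0.1,0],"twist":[0,0,0],"hand":3.8},{"translation":[0,0,0],"twist":[0,0,0],"hand":3.8},{"translation":[0,0,0],"twist":[0,0,0],"hand":3.8},{"translation":[0,0,0],"twist":[0,0,0],"hand":3.8},{"translation":[0,0,0],"twist":[0,0,0],"hand":3.8},{"translation":[0,0,0],"twist":[0,0,0],"hand":3.8},{"translation":[0,0,0],"twist":[0,0,0],"hand":3.8},{"translation":[0,0,0],"twist":[0,0,0],"hand":3.8}]' 50
python3 w.py
```

```text
t: 40.72
ee_pos: [603.5, 48.6, 124.9]
eef_rot: [0.426, 1.567, 0.427]
wrist_force: [-0.4, 0.7, -0.9]
gripper_width: 40.9
p [603.5  48.6 124.9] t 40.7167 grip 40.9 F [-0.4  0.7 -0.9]
twist [ 0.   0.2 -0.1]
```

```bash
python3 -m crank '[{"translation":[-1,0,0],"twist":[0,0,0],"hand":3.8},{"translation":[-2,0,0],"twist":[0,0,0],"hand":3.8},{"translation":[-2.5,0,0],"twist":[0,0,0],"hand":3.8},{"translation":[-2.5,0,0],"twist":[0,0,0],"hand":3.8},{"translation":[-1.5,0,0],"twist":[0,0,0],"hand":3.8},{"translation":[0,0,0],"twist":[0,0,0],"hand":3.8},{"translation":[0,0,0],"twist":[0,0,0],"hand":3.8}]'
python3 w.py 444.3,-246,200
```

```text
t: 41.3
ee_pos: [601.2, 48.3, 224.6]
eef_rot: [2.295, 1.569, 2.296]
wrist_force: [-0.9, -0.1, -3.0]
gripper_width: 40.8
p [601.2  48.3 224.6] t 41.3 grip 40.8 F [-0.9 -0.1 -3. ]
twist [ 0.1 -0.1 -0.1]
444.3,-246,200 shift cm [  2.44 -29.4  -15.74]
```

```bash
python3 -m crank '[{"translation":[0,-2,-1],"twist":[0,0,0],"hand":3.8},{"translation":[0,-3.5,-1.9],"twist":[0,0,0],"hand":3.8},{"translation":[0,-3.5,-1.9],"twist":[0,0,0],"hand":3.8},{"translation":[0,-3.5,-1.9],"twist":[0,0,0],"hand":3.8},{"translation":[0,-3.5,-1.9],"twist":[0,0,0],"hand":3.8},{"translation":[0,-3.5,-1.9],"twist":[0,0,0],"hand":3.8},{"translation":[0,-3.5,-1.9],"twist":[0,0,0],"hand":3.8},{"translation":[0,-3,-1.6],"twist":[0,0,0],"hand":3.8},{"translation":[0,-1.5,-0.8],"twist":[0,0,0],"hand":3.8},{"translation":[0,0,0],"twist":[0,0,0],"hand":3.8}]'
python3 w.py 444.3,-246,160
```

```text
t: 42.13
ee_pos: [441.7, -234.7, 212.6]
eef_rot: [2.482, 1.552, 2.49]
wrist_force: [-0.2, 0.4, -2.3]
gripper_width: 40.7
p [ 441.7 -234.7  212.6] t 42.1333 grip 40.7 F [-0.2  0.4 -2.3]
twist [ 0.5 -0.8 -0.6]
444.3,-246,160 shift cm [ 5.24 -1.19  0.32]
```

```bash
python3 -m crank '[{"translation":[0,-0.7,0.2],"twist":[0.5,-0.8,-0.6],"hand":3.8},{"translation":[2,0,0],"twist":[0,0,0],"hand":3.8},{"translation":[2,0,0],"twist":[0,0,0],"hand":3.8},{"translation":[1,0,0],"twist":[0,0,0],"hand":3.8},{"translation":[0,0,0],"twist":[0,0,0],"hand":3.8},{"translation":[0,0,0],"twist":[0,0,0],"hand":3.8},{"translation":[0,0,0],"twist":[0,0,0],"hand":3.8}]'
python3 w.py 444.3,-246,127
```

```text
t: 42.72
ee_pos: [445.4, -239.0, 158.6]
eef_rot: [1.001, 1.568, 1.003]
wrist_force: [-0.5, 1.0, -2.0]
gripper_width: 41.0
p [ 445.4 -239.   158.6] t 42.7167 grip 41.0 F [-0.5  1.  -2. ]
twist [ 0.1  0.1 -0.1]
444.3,-246,127 shift cm [ 3.15 -0.71 -0.12]
```

```bash
python3 -m crank '[{"translation":[0,-0.7,-0.1],"twist":[0,0,0],"hand":3.8},{"translation":[1,0,0],"twist":[0,0,0],"hand":3.8},{"translation":[1,0,0],"twist":[0,0,0],"hand":3.8},{"translation":[0.6,0,0],"twist":[0,0,0],"hand":3.8},{"translation":[0,0,0],"twist":[0,0,0],"hand":3.8},{"translation":[0,0,0],"twist":[0,0,0],"hand":3.8}]'
python3 w.py 444.3,-246,125.9
```

```text
t: 43.22
ee_pos: [446.6, -246.9, 132.3]
eef_rot: [-0.06, 1.565, -0.057]
wrist_force: [0.6, 0.3, -2.5]
gripper_width: 40.1
p [ 446.6 -246.9  132.3] t 43.2167 grip 40.1 F [ 0.6  0.3 -2.5]
twist [0.2 0.3 0. ]
444.3,-246,125.9 shift cm [ 0.64  0.09 -0.23]
```

```bash
python3 -m crank '[{"translation":[0.3,0.1,-0.2],"twist":[0.2,0.3,0],"hand":3.8},{"translation":[0.3,0,0],"twist":[0,0,0],"hand":3.8},{"translation":[0.1,0,0],"twist":[0,0,0],"hand":3.8},{"translation":[0,0,0],"twist":[0,0,0],"hand":3.8},{"translation":[0,0,0],"twist":[0,0,0],"hand":3.8}]'
python3 w.py 444.3,-246,125.9
```

```text
t: 43.63
ee_pos: [445.2, -246.3, 126.2]
eef_rot: [-1.102, 1.568, -1.103]
wrist_force: [-0.6, -0.1, -1.8]
gripper_width: 40.5
p [ 445.2 -246.3  126.2] t 43.6333 grip 40.5 F [-0.6 -0.1 -1.8]
twist [-0.1  0.1  0.1]
444.3,-246,125.9 shift cm [ 0.03  0.03 -0.09]
```

```bash
python3 -m crank '[{"translation":[0.2,0,0],"twist":[0,0,0],"hand":3.8},{"translation":[0,0,0],"twist":[0,0,0],"hand":3.8},{"translation":[0,0,0],"twist":[0,0,0],"hand":5},{"translation":[0,0,0],"twist":[0,0,0],"hand":6.3},{"translation":[0,0,0],"twist":[0,0,0],"hand":6.3},{"translation":[0,0,0],"twist":[0,0,0],"hand":6.3},{"translation":[-1.5,0,0],"twist":[0,0,0],"hand":6.5},{"translation":[-2.5,0,0],"twist":[0,0,0],"hand":6.5},{"translation":[-3,0,0],"twist":[0,0,0],"hand":6.5},{"translation":[-2.5,0,0],"twist":[0,0,0],"hand":6.5}]'
python3 -m crank '[{"translation":[-1,2,0],"twist":[0,0,0],"hand":6.5},{"translation":[-1,2,0],"twist":[0,0,0],"hand":6.5},{"translation":[-1,2,0],"twist":[0,0,0],"hand":6.5},{"translation":[0,0,0],"twist":[0,0,0],"hand":6.5},{"translation":[0,0,0],"twist":[0,0,0],"hand":6.5},{"translation":[0,0,0],"twist":[0,0,0],"hand":6.5}]'
python3 - <<'E'
from h import *
c=cam("wrist");W=cloud(c);hsv=cv2.cvtColor(c["frame"],cv2.COLOR_RGB2HSV);h=hsv[...,0];z=W[...,2]
for lo,hi in((40,85),(95,130)):
  m=(hsv[...,1]>110)&(h>lo)&(h<hi)&(z>125)&(z<145);print(m.sum(),cv2.minEnclosingCircle(W[m][:,:2].astype(np.float32)) if m.any() else 0,np.median(z[m]))
save(cam("scene"),"pics/end.png")
E
```

```text
t: 44.47
ee_pos: [443.0, -244.7, 218.6]
eef_rot: [2.743, 1.563, 2.743]
wrist_force: [1.5, -1.1, 0.9]
gripper_width: 64.9
t: 44.97
ee_pos: [446.0, -184.5, 255.7]
eef_rot: [-0.874, 1.566, -0.876]
wrist_force: [0.1, -0.2, 0.7]
gripper_width: 65.1
2860 ((445.8394470214844, -248.23980712890625), 20.9594669342041) 134.99803902679915
441 ((448.3056640625, -291.3083801269531), 41.67533874511719) 130.81683685404707
```

View pics/end.png

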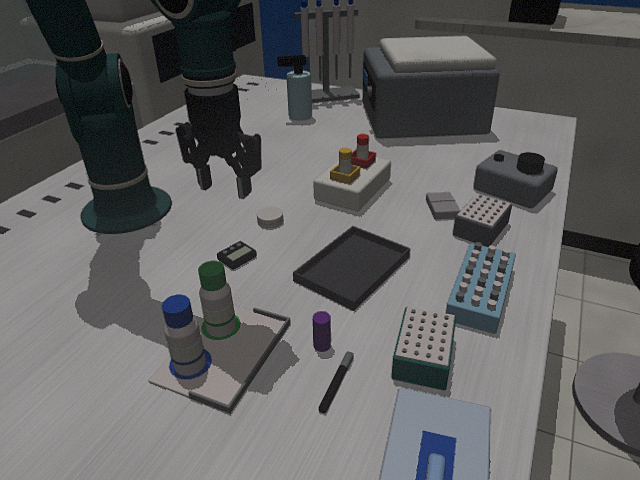

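The scene view shows both bottles upright on their pads, blue at (185,340) and green at (216,300). Both vials are in their wells, at (345,165) and (362,150), and the gripper is clear of everything.

```bash
python3 -c "
from bench import bot
print(bot.sign_off())"
```

```text
the job is handed in; nothing more can be done
None
```

The job is done and handed in at about 45 s of robot time, in the order asked: both bottles into the tray, each vial into its well, then each bottle back on its pad.

My last checks:
- **Vials:** both are upright in the wells of their cap's colour. The tops read about 130–131 mm, against 131 mm expected when fully down.
- **Bottles:** both are upright, each on the pad of its cap's colour and within about 2 mm of the pad's centre. The tops read 135 mm, against 136 mm expected.
- **Blue bottle, final reading:** the last wrist-camera measurement of its cap was unusable because the cap was mostly out of view. I relied on the reading just after placing it and on the final scene picture, which shows it upright on its pad.
- **Rest of the scene:** nothing was knocked over. The forces I read after each move stayed below about 5 N, and the gripper was clear of everything at the end.

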